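# Weigh a carrier of cherry cups and set it on the sloped pick-up rack

### The arm

A 7-joint arm with a two-finger parallel gripper is mounted at the origin on the work surface. World frame = base frame: x ahead of the robot, y to its left, z up, the work surface at z = 0. Lengths are in m, angles in rad, forces in N, time in s.
With the tool pointing down it reaches from about 0.425 to 0.925 m from the base axis. Payload 6.8 kg.
Tool frame: the origin (TCP) lies midway between the tips of the shut fingers; the grasp point (between the pads) lies 19 mm behind it (bot.grasp_offset is the distance from the TCP to the grasp point, in m); z points along the fingers, x is the direction in which the jaws open and shut, and the axes are right-handed (so a half turn about z gives the same grasp; the last joint's range is limited). The gripper opens to 85 mm and grips with 20 to 120 N. Pads are 22 mm wide; open, the fingers measure 114 mm over their backs; the gripper's body (76 mm by 85 mm) begins 54 mm behind the grasp point. The pads swing forward as they close: fully open they stand 13 mm farther back than shut.
Start: joints at [-1.282, 0.477, 0.022, 1.555, -0.011, 1.109, -0.083], TCP at [0.261, 0.623, 0.231] pointing down, gripper open.
Joint ranges: [-2.96, 2.96], [-0.34, 2.1], [-1.41, 1.46], [0.24, 2.44], [-1.37, 4.51], [0.17, 1.92], [-2.96, 2.96]. Speed limits (rad/s): [2.39, 2.39, 3.14, 3.14, 3.14, 3.14, 3.14].

### API

Orientations are given as a unit quaternion [w, x, y, z].
In Python, from station import bot, imaging gives the robot as it stands. The module is installed in compiled form; this text tells all that it offers.
- The arm moves only by the tool apply_moves, never from a script. Its argument "increments" is a list of rows, each a list of 7 numbers: the shift along the tool's x, y, z in mm, then the turn, a rotation vector about the tool's x, y, z in degrees, then the closure, from -1 (fully open) to 1 (shut). In form: [[dx, dy, dz, rx, ry, rz, grip], ...]. A call has exactly 8 rows; each row shifts and turns the pose as measured when the row begins, along the tool's axes as they then stand; what a row does not reach is not made up. A row lasts 1/8 s, in which the tool goes at most 62.5 mm and 10.7 degrees, less where a joint would pass 70% of its speed; a pose out of reach is approached as far as the arm can. A call with a gripper value outside its range is refused whole. The fingers move at their own pace and stop on an object; "grip_force" is the grip in N (left out, the last holds). Time passes only in rows, so rows that do not move let the fingers close, or fill a call up. It gives the time, the measured TCP pose, the force and the opening at its end, in the units of the state.
- bot.get_obs(): the state, without advancing time (a new reading comes with each control period).
- imaging.read_camera(name): name is "side" or "top"; returns the picture (384x512x3 uint8, red, green, blue); there is no depth.
- imaging.get_calibration(name): a dict with "K" (3x3 intrinsics, pixels), "extrinsics" (4x4, takes a point from camera to world coordinates). Camera axes: x right, y down, z forward; pixel columns grow to the right and rows downward; lengths in m; the calibration is good to about 2 mm. A picture is of the moment at which its call begins. get_calibration takes no time and is no camera call.
- bot.hand_in(): hands the job in, once; it reports no verdict.
The state is a dict: "t": time; "q": joint angles; "joint_vel": joint speeds; "joint_torque": joint torques, N m; "eef_pos": TCP position; "tool_rot": TCP orientation; "contact_force": force on the tool from outside, world axes, zero at the start; "torque": the same for the moment, N m; "gripper_width": opening from 0.0 (shut) to 1.0 (fully open).
Only numpy, scipy, OpenCV 4.12 (cv2) and the standard library are available. Lean on these libraries where they do the work, as an engineer would, in place of code of your own. Each camera call takes 0.05 s, during which the arm holds its last target.

### The job

Load every cup of cherries standing on the table upright into the wooden carrier tray, one cup to a compartment. Then take the tray by its handle, carry it level, set it centred on the scale's small raised plate, let go, and press the scale's blue button fully down while the tray stands there. Finally carry the tray level to the green sloped rack and set it flat on the slope, square, midway across it and with its edge close up against the low front lip, the cups still standing in it; never drop the tray or let it tip, and leave the other things on the table where they are.

Things in the scene. Friction and masses are not known exactly. Their poses are not given: they have to be found in the camera images.
- cup_a: sealed round clear cup of red cherries with a green lid, 56 mm diameter, 64 mm high, about 110 g, standing upright on the table at the start; may be absent. Origin: centre of its underside; z up its axis.
- cup_b: sealed round clear cup of red cherries with a green lid, 56 mm diameter, 64 mm high, about 110 g, standing upright on the table at the start; may be absent. Origin: centre of its underside; z up its axis.
- cup_c: sealed round clear cup of red cherries with a green lid, 56 mm diameter, 64 mm high, about 110 g, standing upright on the table at the start; may be absent. Origin: centre of its underside; z up its axis.
- cup_d: sealed round clear cup of red cherries with a green lid, 56 mm diameter, 64 mm high, about 110 g, standing upright on the table at the start; may be absent. Origin: centre of its underside; z up its axis.
- tray: open pale wood carrier, 190 (its x) x 172 mm (its y), about 320 g. Floor 6 mm thick, 5 mm outer walls with tops 36 mm above the underside. Crossing dividers 6 mm thick, tops 26 mm up, on its x and y axes make four compartments about 87 x 78 mm, centres at x +-46, y +-42 mm. Handle board in the middle: see tray_handle. Origin: centre of underside, z up. Same when turned half round
- tray_handle (a point): point on the tray's axis, 94 mm above its underside, where to pinch the dark upright handle board from above. The board is 12 mm thick along the tray's x, 44 mm wide along y, its top 108 mm above the underside. Axes as the tray's; the tray balances about it, evenly loaded or nearly so
- plate (a point): centre of the top of the fixed bench scale's rigid level steel plate, 80 (x) x 70 mm (y), 85 mm above the table on a column; the tray overhangs it on all sides. Axes as the scale: its low white body (130 mm wide, 36 mm high) reaches from 53 mm on the +x side of this point to 183 mm on the -x side (towards the robot). The scale may stand left or right
- weigh_button_top (a point): top centre of the scale's round blue push button, 28 mm diameter, on the white body 145 mm from the plate's centre along the scale's -x and 25 mm to its -y; clear of the tray's overhang when the tray's sides lie along the plate's. Press straight down.
- weigh_button (a joint): travel of the blue button: 0 up, 0.006 m fully down (spring, 5 N at the bottom)
- rack_bed: fixed green sloped bed, 236 (x, up the slope) x 190 mm (y). Origin: centre of its upper face, 78 mm above the table; z square to the face; slope 0.24 rad, low towards the robot. A lip on the low edge, inner face at x = -118 mm, stands 16 mm above the face: the tray, its x along the bed's, touches it with its origin at x = -23 mm. Friction holds the tray. May stand left or right
- gauge: bystander: aluminium fruit-size gauge strip 190 x 45 x 6 mm with five round dark marks; leave alone
- gift_box: bystander: closed pale wooden gift box 172 x 122 x 59 mm; leave alone
- punnet: bystander: white tray of cherries 120 x 90 x 38 mm; leave alone

How it is judged:
On the way, in this order (a step that is already met when the one before it is completed fails the run):
1. every cup stands upright on the floor of the tray, released, the tray still off the scale and rack (x of cup_a in the frame of tray between -0.09 and 0.09 m and y of cup_a in the frame of tray between -0.082 and 0.082 m and z of cup_a in the frame of tray between 0 and 0.014 m and angle between the z axis of each of cup_a, cup_b, cup_c, cup_d and the z axis of tray, either way round below 0.15 rad and contact force between the fingers and cup_a below 0.2 N and x of cup_b in the frame of tray between -0.09 and 0.09 m and y of cup_b in the frame of tray between -0.082 and 0.082 m and z of cup_b in the frame of tray between 0 and 0.014 m and contact force between the fingers and cup_b below 0.2 N and x of cup_c in the frame of tray between -0.09 and 0.09 m and y of cup_c in the frame of tray between -0.082 and 0.082 m and z of cup_c in the frame of tray between 0 and 0.014 m and contact force between the fingers and cup_c below 0.2 N and x of cup_d in the frame of tray between -0.09 and 0.09 m and y of cup_d in the frame of tray between -0.082 and 0.082 m and z of cup_d in the frame of tray between 0 and 0.014 m and contact force between the fingers and cup_d below 0.2 N and linear speed of each of cup_a, cup_b, cup_c, cup_d below 0.03 m/s and height (world z) of tray below 0.02 m), for 0.3 s.
2. the loaded tray stands centred (within 30 mm) and level on the scale's plate, released (x of cup_a in the frame of tray between -0.09 and 0.09 m and y of cup_a in the frame of tray between -0.082 and 0.082 m and z of cup_a in the frame of tray between 0 and 0.014 m and angle between the z axis of each of cup_a, cup_b, cup_c, cup_d and the z axis of tray, either way round below 0.15 rad and contact force between the fingers and cup_a below 0.2 N and x of cup_b in the frame of tray between -0.09 and 0.09 m and y of cup_b in the frame of tray between -0.082 and 0.082 m and z of cup_b in the frame of tray between 0 and 0.014 m and contact force between the fingers and cup_b below 0.2 N and x of cup_c in the frame of tray between -0.09 and 0.09 m and y of cup_c in the frame of tray between -0.082 and 0.082 m and z of cup_c in the frame of tray between 0 and 0.014 m and contact force between the fingers and cup_c below 0.2 N and x of cup_d in the frame of tray between -0.09 and 0.09 m and y of cup_d in the frame of tray between -0.082 and 0.082 m and z of cup_d in the frame of tray between 0 and 0.014 m and contact force between the fingers and cup_d below 0.2 N and contact force between the fingers and tray below 0.2 N and linear speed of tray below 0.02 m/s and z of tray in the frame of plate between -0.006 and 0.006 m and horizontal distance between tray and plate below 0.03 m and angle between the z axis of tray and the z axis of plate, either way round below 0.06 rad), for 0.5 s.
3. the blue button is pressed fully down (over 4.5 mm of 6) while the loaded tray stands on the plate (x of cup_a in the frame of tray between -0.09 and 0.09 m and y of cup_a in the frame of tray between -0.082 and 0.082 m and z of cup_a in the frame of tray between 0 and 0.014 m and angle between the z axis of each of cup_a, cup_b, cup_c, cup_d and the z axis of tray, either way round below 0.15 rad and contact force between the fingers and cup_a below 0.2 N and x of cup_b in the frame of tray between -0.09 and 0.09 m and y of cup_b in the frame of tray between -0.082 and 0.082 m and z of cup_b in the frame of tray between 0 and 0.014 m and contact force between the fingers and cup_b below 0.2 N and x of cup_c in the frame of tray between -0.09 and 0.09 m and y of cup_c in the frame of tray between -0.082 and 0.082 m and z of cup_c in the frame of tray between 0 and 0.014 m and contact force between the fingers and cup_c below 0.2 N and x of cup_d in the frame of tray between -0.09 and 0.09 m and y of cup_d in the frame of tray between -0.082 and 0.082 m and z of cup_d in the frame of tray between 0 and 0.014 m and contact force between the fingers and cup_d below 0.2 N and z of tray in the frame of plate between -0.006 and 0.006 m and horizontal distance between tray and plate below 0.03 m and angle between the z axis of tray and the z axis of plate, either way round below 0.06 rad and value of joint weigh_button above 0.0045 m), for 0.05 s.
At the end, for the whole second after the job is handed in: The tray lies flat (within 0.06 rad) on the rack's bed, square to it within 0.17 rad, not more than 23 mm from the lip and 30 mm from the middle sideways, released and at rest, with every cup standing upright on its floor (x of cup_a in the frame of tray between -0.09 and 0.09 m and y of cup_a in the frame of tray between -0.082 and 0.082 m and z of cup_a in the frame of tray between 0 and 0.014 m and angle between the z axis of each of cup_a, cup_b, cup_c, cup_d and the z axis of tray, either way round below 0.15 rad and contact force between the fingers and cup_a below 0.2 N and x of cup_b in the frame of tray between -0.09 and 0.09 m and y of cup_b in the frame of tray between -0.082 and 0.082 m and z of cup_b in the frame of tray between 0 and 0.014 m and contact force between the fingers and cup_b below 0.2 N and x of cup_c in the frame of tray between -0.09 and 0.09 m and y of cup_c in the frame of tray between -0.082 and 0.082 m and z of cup_c in the frame of tray between 0 and 0.014 m and contact force between the fingers and cup_c below 0.2 N and x of cup_d in the frame of tray between -0.09 and 0.09 m and y of cup_d in the frame of tray between -0.082 and 0.082 m and z of cup_d in the frame of tray between 0 and 0.014 m and contact force between the fingers and cup_d below 0.2 N and contact force between the fingers and tray below 0.2 N and linear speed of tray below 0.02 m/s and linear speed of each of cup_a, cup_b, cup_c, cup_d below 0.03 m/s and x of tray in the frame of rack_bed between -0.03 and 0 m and y of tray in the frame of rack_bed between -0.03 and 0.03 m and z of tray in the frame of rack_bed between -0.006 and 0.006 m and angle between the z axis of tray and the z axis of rack_bed, either way round below 0.06 rad and angle between the x axis of tray and the x axis of rack_bed, either way round below 0.17 rad); the robot touches nothing.
It fails at once if the tray tips more than 0.2 rad away from the rack (angle between tray's own z axis and vertical above 0.2 rad and horizontal distance between tray and rack_bed above 0.15 m).
It fails at once if the tray tips more than 0.45 rad anywhere (angle between tray's own z axis and vertical above 0.45 rad).
It fails at once if the tray is dropped (falls free for more than about 2 cm) (contact force between the fingers and tray below 0.05 N and linear speed of tray above 0.6 m/s).
It fails at once if a bystander (gauge, gift box or white cherry tray) is moved over 20 mm (distance of any of gauge, gift_box, punnet from where it was at the start of the episode above 0.02 m).
Of cup_a, cup_b, cup_c, cup_d only 3 to 4 are there at a start; the rules pass over those that are not, and their reading is None.
At some moment in a run one of cup_a, cup_b, cup_c, cup_d may be knocked a few centimetres aside while the robot is not near it.
It also fails if it takes over 192 s, if anything falls off the work surface, if the arm or the gripper's body presses on something with over 40 N, if the wrist force passes 120 N, or if a joint passes its speed limit or range.

## Working session

There is one attempt and no reset: what is moved stays moved. The work goes in short steps, Python scripts to look and compute and a tool call to move; the robot and the scene stay as the last step left them, time stands still between calls to the robot, and variables do not carry over. Pictures are saved under pics/ and viewed, and the job is handed in when it is done.

Besides the shell and the picture viewer there is one more tool, called after "Request:" as name(argument=value, ...), one argument or row to a line, values as JSON. apply_moves: Moves the arm, as the interface text tells. Its arguments: {"type":"object","properties":{"increments":{"type":"array","items":{"type":"array","items":{"type":"number"}}},"grip_force":{"type":"number"}},"required":["increments"]}

```bash
mkdir -p pics; python3 - <<'E'
from station import bot, imaging
import cv2
o=bot.get_obs()
for k,v in o.items(): print(k,v)
print(bot.grasp_offset)
for n in("side","top"):
    im=imaging.read_camera(n); cv2.imwrite(f"pics/{n}0.png",im[:,:,::-1])
    c=imaging.get_calibration(n); print(n,c)
E
```

```text
t 0.0
q [-1.28210342  0.47780333  0.02234983  1.55641325 -0.0114858   1.10929063
 -0.08307822]
joint_vel [-0.00188506  0.00105295 -0.00063291  0.00017732 -0.00022882 -0.00029036
 -0.00146232]
joint_torque [-6.01604224e-04 -5.96457911e+01  1.60777163e+00 -2.81202418e+01
  1.24399335e-02  9.17419209e-03 -1.58354209e-05]
eef_pos [0.26066367 0.62202224 0.23033988]
tool_rot [ 5.55239934e-04  8.32593350e-01  5.53884028e-01 -6.99523810e-04]
contact_force [-0.81283268  0.05727119 -0.3366121 ]
torque [-0.00935642  0.00113941  0.02866452]
gripper_width 0.9997372062463942
0.0187
side {'K': array([[463.42729836,   0.        , 264.69280784],
       [  0.        , 463.42729836, 185.27089238],
       [  0.        ,   0.        ,   1.        ]]), 'extrinsics': array([[-0.99532421, -0.07966292,  0.05462181,  0.52054406],
       [-0.09532593,  0.71893961, -0.68850476,  0.7870002 ],
       [ 0.01557851, -0.69049233, -0.72317194,  0.9006139 ],
       [ 0.        ,  0.        ,  0.        ,  1.        ]])}
top {'K': array([[434.20720668,   0.        , 258.56001659],
       [  0.        , 434.20720668, 192.9960421 ],
       [  0.        ,   0.        ,   1.        ]]), 'extrinsics': array([[-0.0087402 , -0.99599639,  0.08896512,  0.48167858],
       [-0.99994619,  0.00920259,  0.00478855, -0.0151125 ],
       [-0.00558809, -0.08891848, -0.99602323,  1.13585755],
       [ 0.        ,  0.        ,  0.        ,  1.        ]])}
```

View pics/top0.png

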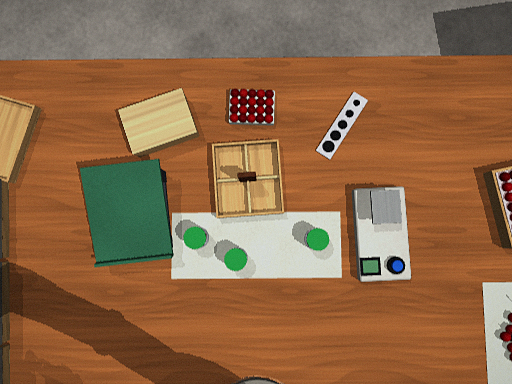

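View pics/side0.png

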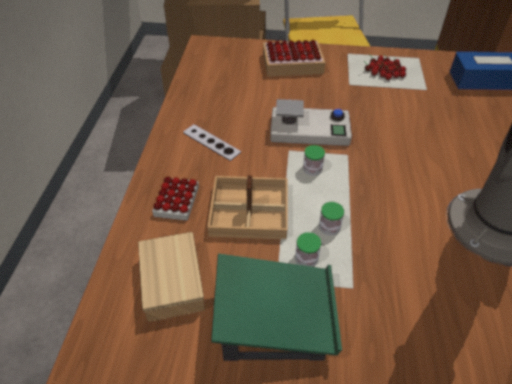

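```bash
cat > h.py <<'E'
from station import bot, imaging
import numpy as np, cv2
from scipy.spatial.transform import Rotation as R
def grab(n,save=None):
    im=imaging.read_camera(n)
    if save: cv2.imwrite(f"pics/{save}.png",im[:,:,::-1])
    return im
def ray(n,uv):
    c=imaging.get_calibration(n);E=c["extrinsics"]
    d=E[:3,:3]@np.linalg.inv(c["K"])@np.array([uv[0],uv[1],1.]);return E[:3,3],d/np.linalg.norm(d)
def onz(n,uv,z):
    o,d=ray(n,uv);return o+d*(z-o[2])/d[2]
def tri(uvt,uvs):
    o1,d1=ray("top",uvt);o2,d2=ray("side",uvs)
    A=np.stack([d1,-d2],1);s=np.linalg.lstsq(A,o2-o1,rcond=None)[0]
    p,q=o1+s[0]*d1,o2+s[1]*d2;return (p+q)/2,np.linalg.norm(p-q)
def proj(n,p):
    c=imaging.get_calibration(n);E=c["extrinsics"];q=c["K"]@(E[:3,:3].T@(np.asarray(p)-E[:3,3]));return q[:2]/q[2]
def blobs(im,f,amin=30):
    hsv=cv2.cvtColor(im,cv2.COLOR_RGB2HSV).astype(int);m=f(hsv[...,0],hsv[...,1],hsv[...,2]).astype(np.uint8)
    k,l,st,ce=cv2.connectedComponentsWithStats(m)
    return [(ce[i],st[i],(l==i).astype(np.uint8)) for i in range(1,k) if st[i,4]>=amin]
lid=lambda h,s,v:(h>50)&(h<75)&(s>150)&(v>85)
def go(p=None,yaw=None,down=True,Rt=None):
    """print tool-axis shift (mm) & rotvec(deg) toward TCP p, tool x at world yaw (mod pi)"""
    o=bot.get_obs();q=o["tool_rot"];T=R.from_quat([q[1],q[2],q[3],q[0]])
    if Rt is None and yaw is not None:
        c=[R.from_matrix(np.array([[np.cos(a),np.sin(a),0],[np.sin(a),-np.cos(a),0],[0,0,-1.]])) for a in (yaw,yaw+np.pi)]
        Rt=min(c,key=lambda r:(T.inv()*r).magnitude())
    x=T.as_matrix()[:,0]
    print("t",round(o["t"],2),"tcp",np.round(o["eef_pos"]*1000,1),"yaw",round(np.degrees(np.arctan2(x[1],x[0])),1),"tilt",round(np.degrees(np.arccos(-T.as_matrix()[2,2])),2),"w",round(o["gripper_width"],3),"F",np.round(o["contact_force"],1))
    if p is not None:print("d tool",np.round(T.inv().apply(np.asarray(p)-o["eef_pos"])*1000,1))
    if Rt is not None:print("rot",np.round(np.degrees((T.inv()*Rt).as_rotvec()),1))
def cups():
    t=blobs(grab("top"),lid);s=blobs(grab("side"),lid)
    for a in t:
        best=min(((tri(a[0],b[0]),b) for b in s),key=lambda r:r[0][1])
        print("lid top px",np.round(a[0],1),a[1][4],"world",np.round(best[0][0]*1000,1),"gap",round(best[0][1]*1000,1),"onz64",np.round(onz("top",a[0],.064)[:2]*1000,1))
E
python3 - <<'E'
from h import *
cups()
t=cv2.imread("pics/top0.png")
cv2.imwrite("pics/tz.png",cv2.resize(t[120:290,60:430],None,fx=2.1,fy=2.1,interpolation=cv2.INTER_CUBIC))
s=cv2.imread("pics/side0.png")
cv2.imwrite("pics/sz.png",cv2.resize(s[80:370,130:370],None,fx=2.05,fy=2.05,interpolation=cv2.INTER_CUBIC))
go()
E
```

```text
Traceback (most recent call last):
  File "h.py", line 37, in cups
    best=min(((tri(a[0],b[0]),b) for b in s),key=lambda r:r[0][1])
ValueError: min() iterable argument is empty
```

```bash
python3 - <<'E'
from h import *
t=cv2.imread("pics/top0.png")
cv2.imwrite("pics/tz.png",cv2.resize(t[120:290,60:430],None,fx=2.1,fy=2.1,interpolation=cv2.INTER_CUBIC))
s=cv2.imread("pics/side0.png")
cv2.imwrite("pics/sz.png",cv2.resize(s[80:370,130:370],None,fx=2.05,fy=2.05,interpolation=cv2.INTER_CUBIC))
for im,pts in((t,[(195,238),(235,259),(120,200)]),(s,[(314,152),(332,211),(308,242),(275,300)])):
    hs=cv2.cvtColor(im,cv2.COLOR_BGR2HSV)
    print([tuple(hs[v,u]) for u,v in pts])
E
```

```text
[(np.uint8(68), np.uint8(195), np.uint8(156)), (np.uint8(67), np.uint8(190), np.uint8(160)), (np.uint8(74), np.uint8(134), np.uint8(112))]
[(np.uint8(65), np.uint8(137), np.uint8(136)), (np.uint8(66), np.uint8(139), np.uint8(136)), (np.uint8(66), np.uint8(143), np.uint8(136)), (np.uint8(76), np.uint8(99), np.uint8(100))]
```

View pics/tz.png

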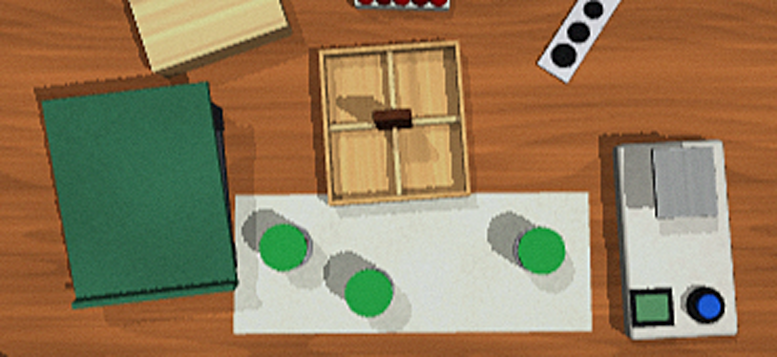

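View pics/sz.png

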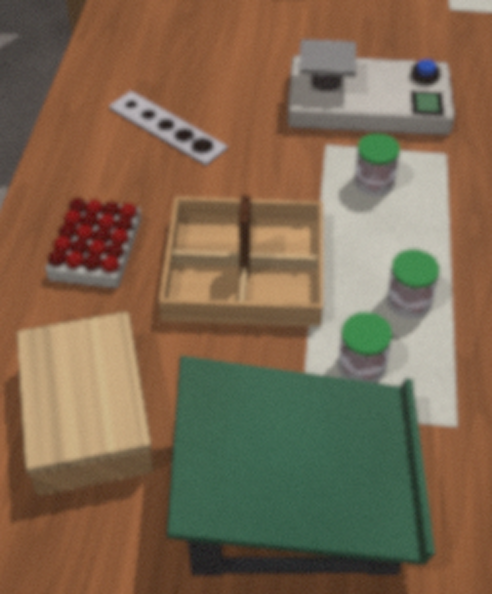

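```bash
sed -i 's/^lid=.*/lid=lambda h,s,v:(h>58)\&(h<72)\&(s>110)\&(v>115)/' h.py; python3 - <<'E'
from h import *
cups()
for n in("top","side"):
    im=cv2.imread(f"pics/{n}0.png")[:,:,::-1].copy()
    for name,f in dict(rack=lambda h,s,v:(h>70)&(h<85)&(s>80)&(v>40)&(v<130),
        tray=lambda h,s,v:(h>10)&(h<26)&(s>60)&(s<150)&(v>130), blue=lambda h,s,v:(h>100)&(h<125)&(s>150)&(v>120),
        plate=lambda h,s,v:(s<25)&(v>110)&(v<185)).items():
        for c,st,m in blobs(im,f,25):
            if st[4]>30000: continue
            ct=max(cv2.findContours(m,cv2.RETR_EXTERNAL,cv2.CHAIN_APPROX_NONE)[0],key=cv2.contourArea)
            hull=cv2.convexHull(ct)
            ap=cv2.approxPolyDP(hull,0.03*cv2.arcLength(hull,True),True)[:,0]
            print(n,name,np.round(c,1),st[4],ap.tolist())
go()
E
```

```text
lid top px [194.3 237.4] 391 world [468.9 150.   56.8] gap 0.5 onz64 [469.3 148.8]
lid top px [317.5 239. ] 387 world [ 462.7 -154.3   58.2] gap 0.1 onz64 [ 462.9 -153.5]
lid top px [235.1 259.1] 396 world [415.   49.4  57.1] gap 0.4 onz64 [415.7  49. ]
top rack [126.7 211.8] 7668 [[158, 159], [171, 257], [95, 266], [80, 169]]
top tray [155.  112.5] 1954 [[181, 88], [191, 116], [127, 138], [119, 109]]
top tray [ 11.7 132.2] 1786 [[0, 95], [34, 105], [7, 182], [0, 178]]
top tray [162.4 136.4] 921 [[196, 130], [133, 154], [128, 141], [192, 119]]
top tray [247.  179.1] 4416 [[277, 139], [284, 212], [216, 217], [212, 144]]
top tray [502.4 198.2] 210 [[510, 166], [511, 245], [492, 172]]
top tray [318.8 212.9] 70 [[286, 211], [339, 211], [340, 227]]
top tray [191. 212.] 39 [[210, 212], [172, 212]]
top tray [277.5 278. ] 68 [[311, 278], [244, 278]]
top blue [397.2 265.4] 98 [[399, 260], [402, 264], [402, 268], [396, 271], [392, 265], [394, 261]]
top plate [220.   28.5] 16452 [[474, 0], [440, 54], [0, 58], [15, 0]]
top plate [478.6   3.1] 30 [[484, 2], [484, 4], [478, 5], [473, 4], [473, 3],
[... 6715 characters left out ...]
 plate [ 40.7 156.2] 68 [[52, 160], [37, 164], [35, 146]]
side plate [310.7 171.4] 486 [[331, 164], [312, 183], [301, 183], [294, 176], [303, 153], [325, 155]]
side plate [ 38.2 189.2] 43 [[41, 183], [42, 186], [38, 196], [35, 197], [36, 184]]
side plate [290.6 211.9] 206 [[291, 185], [293, 234], [288, 237]]
side plate [461.1 197.1] 40 [[465, 194], [462, 202], [458, 199], [458, 196], [459, 195]]
side plate [170.7 213.7] 134 [[154, 211], [187, 215], [162, 215]]
side plate [323.1 245.4] 958 [[345, 210], [340, 285], [280, 261], [320, 211]]
side plate [ 37.7 248.1] 46 [[47, 248], [28, 251], [30, 248], [37, 245], [45, 245]]
t 0.3 tcp [260.8 622.4 231. ] yaw 67.3 tilt 0.03 w 1.0 F [-0.  -0.1 -0.7]
```

```bash
python3 - <<'E'
from h import *
T=lambda u,v:(u/2.1+60,v/2.1+120); S=lambda u,v:(u/2.05+130,v/2.05+80)
pt=[T(319,52),T(460,41),T(469,193),T(330,204)]
W=np.array([onz("top",p,.036)[:2] for p in pt])*1e3
print("tray",W.round(1).tolist(),"c",W.mean(0)); e=(W[0]-W[3]+W[1]-W[2]); print("yaw",np.degrees(np.arctan2(e[1],e[0])),np.linalg.norm(W[0]-W[3]),np.linalg.norm(W[0]-W[1]))
ps=[S(163,305),S(176,199),S(323,203),S(322,310)]
# order: top-left(xmax,ymax)->side left-bottom
for a,b in zip(pt,ps): p,g=tri(a,b);print(" tri",(p*1e3).round(1),round(g*1e3,1))
print("handle", [(x*1e3).round(1) if hasattr(x,'round') else x for x in tri(T(392,117),S(245,202))])
pp=[T(652,148),T(714,147),T(718,216),T(656,219)]
W=np.array([onz("top",p,.085)[:2] for p in pp])*1e3
print("plate",W.round(1).tolist(),W.mean(0));e=(W[0]-W[3]+W[1]-W[2]); print("yaw",np.degrees(np.arctan2(e[1],e[0])))
qs=[S(299,73),S(301,41),S(355,43),S(353,75)]
for a,b in zip(pp,qs): p,g=tri(a,b);print(" tri",(p*1e3).round(1),round(g*1e3,1))
p,g=tri((397.2,265.0),(337.8,111.5));print("button",p*1e3,g*1e3)
rt=[T(42,101),T(208,83),T(236,285),T(75,302)];rs=[S(170,535),S(182,358),S(410,381),S(430,557)]
C=[]
for a,b in zip(rt,rs): p,g=tri(a,b);C.append(p*1e3);print(" rack tri",(p*1e3).round(1),round(g*1e3,1))
C=np.array(C);print(C.mean(0)); 
for a,b in((0,3),(1,2)):
  d=C[a]-C[b];print(np.linalg.norm(d),"yaw",np.degrees(np.arctan2(d[1],d[0])),"slope",np.arcsin(d[2]/np.linalg.norm(d)))
E
```

```text
tray [[705.5, 109.0], [717.4, -63.7], [531.3, -72.1], [519.5, 95.6]] c [618.42303316  17.18301849]
yaw 3.3625871328110173 186.45992847528083 173.10684180004625
 tri [706.1 110.3  24.2] 3.5
 tri [719.5 -64.3  23.1] 1.5
 tri [530.1 -72.5  28.8] 3.0
 tri [519.5  96.9  22.9] 0.9
handle [array([616.5,  17.7, 111.4]), np.float64(3.6)]
plate [[579.2, -281.8], [579.7, -353.4], [500.1, -355.0], [497.3, -283.8]] [ 539.05047047 -318.47977857]
yaw 1.2711021270428768
 tri [ 579.2 -285.6   69.7] 2.8
 tri [ 580.7 -357.4   72.6] 0.2
 tri [ 501.  -358.2   75. ] 1.6
 tri [ 499.6 -287.4   71.3] 4.2
button [ 396.44754501 -350.2685286    51.40123583] 1.262303037471696
 rack tri [638. 421.  98.] 1.6
 rack tri [658.3 230.7  94.6] 0.4
 rack tri [422.4 205.   52.3] 4.3
 rack tri [404.  395.6  50.3] 4.3
[530.65628752 313.09785693  73.80408776]
240.15168704202003 yaw 6.188689832192985 slope 0.20007379536322195
241.06060014899435 yaw 6.214582965805959 slope 0.17625171349235647
```

```bash
python3 - <<'E'
from h import *
T=lambda u,v:((u+.5)/2.1-.5+60,(v+.5)/2.1-.5+120); S=lambda u,v:((u+.5)/2.05-.5+130,(v+.5)/2.05-.5+80)
for a,b in ((T(589,193),S(325,147)),(T(591,331),S(446,155)),(T(233,333),S(456,424))):
  p,g=tri(a,b);print("sheet",(p*1e3).round(1),round(g*1e3,1),(onz("top",a,0)*1e3).round(1),(onz("side",b,0)*1e3).round(1))
pt=[T(319,52),T(460,41),T(469,193),T(330,204)]
W=np.array([onz("top",p,.036)[:2] for p in pt])*1e3;print("tray",W.mean(0))
pp=[T(652,148),T(714,147),T(718,216),T(656,219)]
W=np.array([onz("top",p,.085)[:2] for p in pp])*1e3;print("plate",W.mean(0))
print("button z.045",onz("top",(397.2,265.),.045)*1e3, onz("side",(337.8,111.5),.045)*1e3)
s=.24
f=[onz("top",p,.078+.118*np.sin(s)) for p in (T(42,101),T(208,83))]
l=[onz("top",p,.078-.118*np.sin(s)+.016*np.cos(s)) for p in (T(236,285),T(75,302))]
print("rack far",np.array(f)*1e3,"lip",np.array(l)*1e3)
# body edges of scale z=.036
b=[onz("top",p,.036)*1e3 for p in (T(617,143),T(631,338),T(736,334),T(723,141))];print(np.round(b,1))
im=cv2.imread("pics/top0.png")
cv2.imwrite("pics/rk.png",cv2.resize(im[150:275,70:185],None,fx=4.5,fy=4.5,interpolation=cv2.INTER_CUBIC))
E
```

```text
sheet [ 533.3 -224.6  -10.9] 1.1 [ 532.2 -222.6    0. ] [ 533.6 -212.6    0. ]
sheet [ 362.4 -221.9   -6.2] 0.6 [ 362.8 -220.8    0. ] [ 363.7 -215.     0. ]
sheet [3.644e+02 2.192e+02 2.000e-01] 0.8 [363.9 219.3   0. ] [364.8 219.1   0. ]
tray [619.10233284  17.84693179]
plate [ 539.6903216 -317.8693551]
button z.045 [ 396.57970846 -352.27792848   45.        ] [ 394.8733321  -358.84738903   45.        ]
rack far [[638.2314466  418.31299234 106.04890992]
 [657.18651173 228.67096981 106.04890992]] lip [[425.85121575 202.82588193  65.49249768]
 [407.81579957 390.27494682  65.49249768]]
[[ 590.9 -251.5   36. ]
 [ 357.9 -261.5   36. ]
 [ 361.6 -386.2   36. ]
 [ 592.1 -379.7   36. ]]
```

View pics/rk.png

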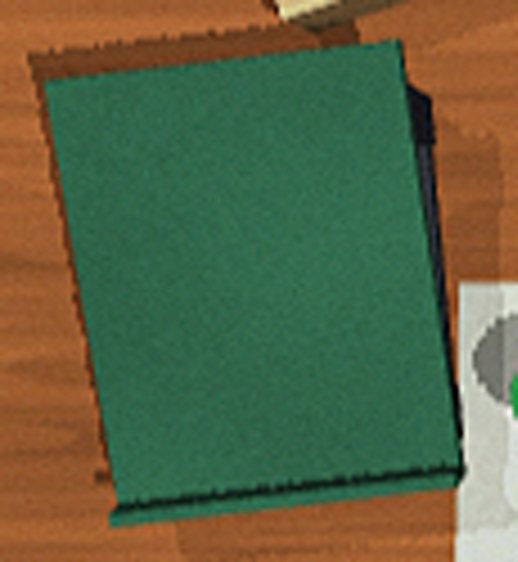

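```bash
cat >> h.py <<'E'
def plan(p,yaw=None,n=8,Rt=None):
    o=bot.get_obs();q=o["tool_rot"];T=R.from_quat([q[1],q[2],q[3],q[0]])
    if Rt is None:
        if yaw is None: Rt=T
        else:
            yaw=np.radians(yaw)
            c=[R.from_matrix(np.array([[np.cos(a),np.sin(a),0],[np.sin(a),-np.cos(a),0],[0,0,-1.]])) for a in (yaw,yaw+np.pi)]
            Rt=min(c,key=lambda r:(T.inv()*r).magnitude())
    go()
    rv=(T.inv()*Rt).as_rotvec()/n; d=(np.asarray(p)/1e3-o["eef_pos"])/n
    for i in range(n):
        Ti=T*R.from_rotvec(rv*i)
        print(np.round(Ti.inv().apply(d)*1e3,0).astype(int).tolist(),np.round(np.degrees(rv),1).tolist())
E
python3 - <<'E'
from h import *
plan([469,149,170],3.7,16)
E
```

```text
t 0.3 tcp [260.8 622.4 231. ] yaw 67.3 tilt 0.03 w 1.0 F [-0.  -0.1 -0.7]
[-22, 23, 4] [0.0, 0.0, 4.0]
[-21, 25, 4] [0.0, 0.0, 4.0]
[-19, 26, 4] [0.0, 0.0, 4.0]
[-17, 28, 4] [0.0, 0.0, 4.0]
[-15, 29, 4] [0.0, 0.0, 4.0]
[-13, 30, 4] [0.0, 0.0, 4.0]
[-11, 30, 4] [0.0, 0.0, 4.0]
[-9, 31, 4] [0.0, 0.0, 4.0]
[-7, 32, 4] [0.0, 0.0, 4.0]
[-4, 32, 4] [0.0, 0.0, 4.0]
[-2, 32, 4] [0.0, 0.0, 4.0]
[0, 32, 4] [0.0, 0.0, 4.0]
[2, 32, 4] [0.0, 0.0, 4.0]
[5, 32, 4] [0.0, 0.0, 4.0]
[7, 32, 4] [0.0, 0.0, 4.0]
[9, 31, 4] [0.0, 0.0, 4.0]
```

Request:
apply_moves(
  increments=[
    [-22,23,4,0,0,4,-1],
    [-21,25,4,0,0,4,-1],
    [-19,26,4,0,0,4,-1],
    [-17,28,4,0,0,4,-1],
    [-15,29,4,0,0,4,-1],
    [-13,30,4,0,0,4,-1],
    [-11,30,4,0,0,4,-1],
    [-9,31,4,0,0,4,-1],
  ],
  grip_force=40,
)

```text
t: 1.3
eef_pos: [0.3635, 0.3798, 0.1978]
tool_rot: [-0.001, 0.955, 0.297, 0.0]
contact_force: [0.3, 0.7, 0.3]
gripper_width: 1.002
```

Request:
apply_moves(
  increments=[
    [-7,32,4,0,0,4,-1],
    [-4,32,4,0,0,4,-1],
    [-2,32,4,0,0,4,-1],
    [0,32,4,0,0,4,-1],
    [2,32,4,0,0,4,-1],
    [5,32,4,0,0,4,-1],
    [7,32,4,0,0,4,-1],
    [9,31,4,0,0,4,-1],
  ],
)

```text
t: 2.3
eef_pos: [0.4655, 0.1251, 0.1639]
tool_rot: [-0.002, 1.0, 0.005, 0.001]
contact_force: [0.7, 0.2, -0.1]
gripper_width: 0.998
```

```bash
python3 - <<'E'
from h import *
grab("top","t1")
cups()
plan([469,149,100],3.7,4)
E
```

```text
lid top px [317.5 239. ] 387 world [ 446.8 -216.6 -428.4] gap 14.8 onz64 [ 462.9 -153.5]
lid top px [235.1 259.1] 396 world [415.   49.4  57.1] gap 0.4 onz64 [415.7  49. ]
t 2.45 tcp [465.5 124.6 163.9] yaw 0.5 tilt 0.16 w 0.999 F [-0.1  0.1 -0.7]
[1, -6, 16] [-0.0, -0.0, -0.8]
[1, -6, 16] [-0.0, -0.0, -0.8]
[1, -6, 16] [-0.0, -0.0, -0.8]
[1, -6, 16] [-0.0, -0.0, -0.8]
```

Request:
apply_moves(
  increments=[
    [1,-8,10,0,0,-1.6,-1],
    [1,-8,10,0,0,-1.6,-1],
    [1,-8,16,0,0,0,-1],
    [0,0,12,0,0,0,-1],
    [0,0,12,0,0,0,-1],
    [0,0,0,0,0,0,-1],
    [0,0,0,0,0,0,-1],
    [0,0,0,0,0,0,-1],
  ],
)

```text
t: 3.45
eef_pos: [0.4665, 0.1531, 0.0988]
tool_rot: [-0.001, 0.999, 0.036, -0.0]
contact_force: [0.3, -0.3, 0.5]
gripper_width: 1.003
```

```bash
python3 - <<'E'
from h import *
grab("top","t2");grab("side","s2")
plan([469,149,30],3.7,6)
E
```

```text
t 3.55 tcp [466.5 153.2  98.9] yaw 4.2 tilt 0.18 w 1.004 F [0.5 1.  0.4]
[0, 1, 11] [-0.0, 0.0, 0.1]
[0, 1, 11] [-0.0, 0.0, 0.1]
[0, 1, 11] [-0.0, 0.0, 0.1]
[0, 1, 11] [-0.0, 0.0, 0.1]
[0, 1, 11] [-0.0, 0.0, 0.1]
[0, 1, 11] [-0.0, 0.0, 0.1]
```

View pics/s2.png

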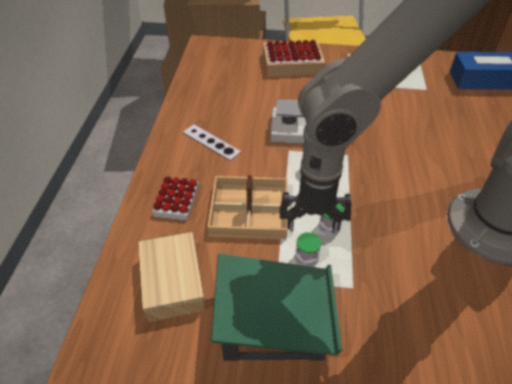

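```bash
python3 - <<'E'
from h import *
for p in ([.4665,.153,.112],[.4665-.0425,.153,.112],[.4665+.0425,.153,.112],[.469,.149,.064]): print(proj("side",p),proj("top",p))
i=cv2.imread("pics/s2.png");a=cv2.resize(i[170:290,250:390],None,fx=4,fy=4)
cv2.imwrite("pics/s2z.png",a)
E
```

```text
[311.75395959 228.21727811] [189.44007231 238.87939346]
[331.43642188 229.88341923] [189.34154182 257.15034323]
[292.16231839 226.55882509] [189.53787447 220.74350004]
[308.78448021 240.0465198 ] [194.27709536 237.52367936]
```

View pics/s2z.png

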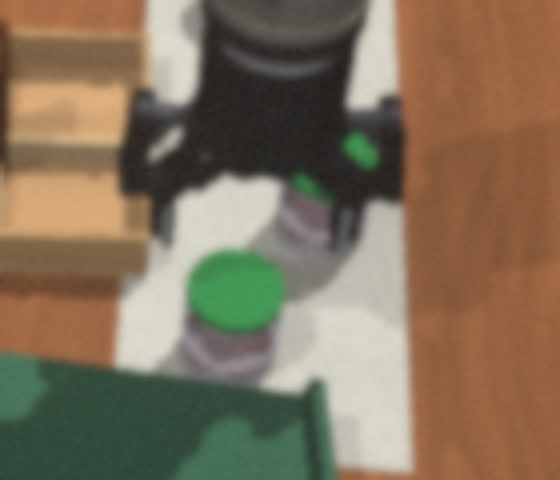

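View pics/t2.png

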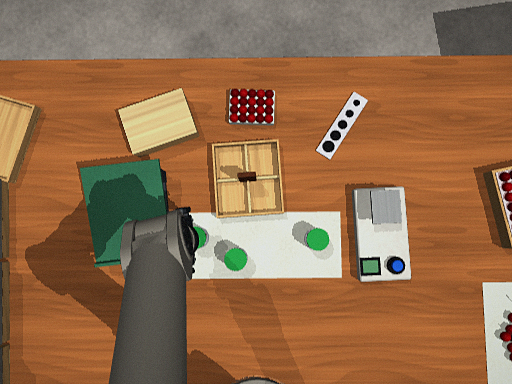

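Request:
apply_moves(
  increments=[
    [0,2,10,0,0,0,-1],
    [1,2,12,0,0,0,-1],
    [1,0,12,0,0,0,-1],
    [0,0,12,0,0,0,-1],
    [0,0,12,0,0,0,-1],
    [0,0,10,0,0,0,-1],
    [0,0,0,0,0,0,-1],
    [0,0,0,0,0,0,-1],
  ],
)

```text
t: 4.55
eef_pos: [0.4687, 0.1491, 0.0255]
tool_rot: [-0.001, 0.999, 0.036, -0.001]
contact_force: [0.4, 0.6, 0.6]
gripper_width: 1.004
```

Request:
apply_moves(
  increments=[
    [0,0,0,0,0,0,1],
    [0,0,0,0,0,0,1],
    [0,0,0,0,0,0,1],
    [0,0,0,0,0,0,1],
    [0,0,0,0,0,0,1],
    [0,0,0,0,0,0,1],
    [0,0,0,0,0,0,1],
    [0,0,0,0,0,0,1],
  ],
)

```text
t: 5.55
eef_pos: [0.4692, 0.1495, 0.0266]
tool_rot: [-0.002, 0.999, 0.036, 0.0]
contact_force: [-0.6, -0.6, -1.0]
gripper_width: 0.645
```

```bash
cat >> h.py <<'E'
TC=np.array([619.,17.6]);TY=np.radians(3.7)
def tr(x,y,c=TC,a=TY): return c+np.array([np.cos(a)*x-np.sin(a)*y,np.sin(a)*x+np.cos(a)*y])
E
python3 - <<'E'
from h import *
p=tr(-46,44);print(p)
grab("side","s3")
plan([*p,150],3.7,4)
E
```

```text
[570.25646     58.53980102]
t 5.6 tcp [469.3 149.5  26.6] yaw 4.2 tilt 0.22 w 0.645 F [ 0.2 -0.  -0.9]
[24, 24, -31] [-0.1, -0.0, 0.1]
[24, 24, -31] [-0.1, -0.0, 0.1]
[24, 24, -31] [-0.1, -0.0, 0.1]
[24, 24, -31] [-0.1, -0.0, 0.1]
```

View pics/s3.png

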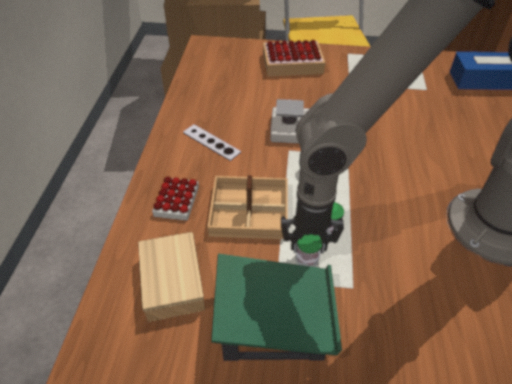

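Request:
apply_moves(
  increments=[
    [0,0,-12,0,0,0,1],
    [0,0,-24,0,0,0,1],
    [4,4,-30,0,0,0,1],
    [18,20,-4,0,0,0,1],
    [24,24,0,0,0,0,1],
    [24,24,0,0,0,0,1],
    [18,18,0,0,0,0,1],
    [8,8,0,0,0,0,1],
  ],
)

```text
t: 6.6
eef_pos: [0.5752, 0.0572, 0.1044]
tool_rot: [-0.003, 0.999, 0.038, 0.002]
contact_force: [-0.0, -0.4, -0.7]
gripper_width: 0.645
```

```bash
python3 - <<'E'
from h import *
p=tr(-44,44)
grab("top","t4");grab("side","s4")
plan([*p,33],3.7,6)
E
```

```text
t 6.7 tcp [574.9  57.5 104.2] yaw 4.3 tilt 0.37 w 0.648 F [ 0.7  0.6 -0.9]
[0, 0, 12] [-0.0, -0.0, 0.1]
[0, 0, 12] [-0.0, -0.0, 0.1]
[0, 0, 12] [-0.0, -0.0, 0.1]
[0, 0, 12] [-0.0, -0.0, 0.1]
[0, 0, 12] [-0.0, -0.0, 0.1]
[0, 0, 12] [-0.0, -0.0, 0.1]
```

View pics/s4.png

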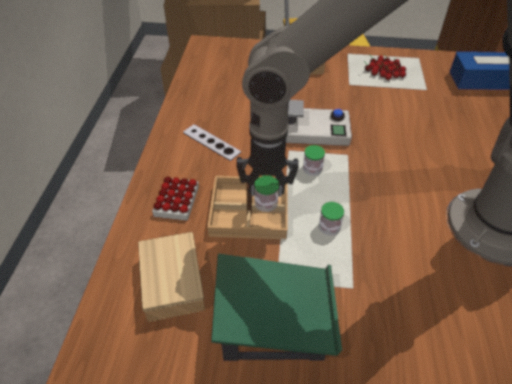

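View pics/t4.png

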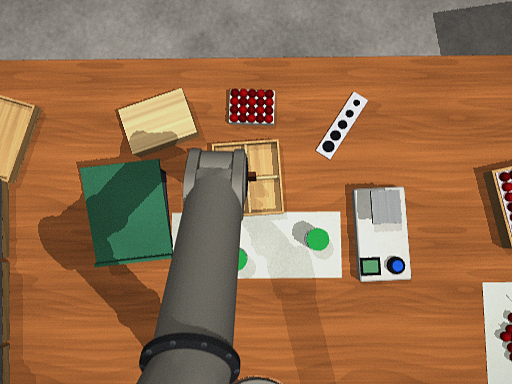

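Request:
apply_moves(
  increments=[
    [-1,0,10,0,0,0,1],
    [-1,-1,14,0,0,0,1],
    [-1,0,14,0,0,0,1],
    [0,0,14,0,0,0,1],
    [0,0,10,0,0,0,1],
    [0,0,4,0,0,0,1],
    [0,0,0,0,0,0,1],
    [0,0,0,0,0,0,1],
  ],
)

```text
t: 7.7
eef_pos: [0.5683, 0.0622, 0.0326]
tool_rot: [-0.003, 0.999, 0.04, -0.001]
contact_force: [0.2, 0.4, -1.9]
gripper_width: 0.644
```

```bash
python3 - <<'E'
from h import *
p=tr(-44,44)
plan([*p,33],3.7,1)
E
```

```text
t 7.7 tcp [568.3  62.2  32.6] yaw 4.6 tilt 0.4 w 0.644 F [ 0.2  0.4 -1.9]
[4, 4, 0] [-0.4, 0.0, 0.9]
```

Request:
apply_moves(
  increments=[
    [0,0,0,0,0,0,-0.5],
    [0,0,0,0,0,0,-0.5],
    [0,0,0,0,0,0,-0.5],
    [0,0,-6,0,0,0,-0.5],
    [0,0,-15,0,0,0,-0.5],
    [0,0,-30,0,0,0,-0.5],
    [0,0,-30,0,0,0,-0.7],
    [0,0,-30,0,0,0,-1],
  ],
)

```text
t: 8.7
eef_pos: [0.5682, 0.061, 0.1488]
tool_rot: [-0.003, 0.999, 0.04, -0.001]
contact_force: [0.1, -0.6, 0.1]
gripper_width: 1.001
```

```bash
python3 - <<'E'
from h import *
cups();grab("side","s5")
plan([463,-153.5,120],3.7,8)
E
```

```text
lid top px [317.5 239. ] 387 world [ 462.8 -154.4   57.4] gap 0.1 onz64 [ 462.9 -153.5]
lid top px [241.7 259. ] 124 world [413.5  33.8  38.7] gap 1.4 onz64 [415.7  32.6]
t 8.85 tcp [569.5  61.1 149.3] yaw 4.5 tilt 0.45 w 0.999 F [ 0.1  1.1 -0.1]
[-15, 26, 3] [-0.1, -0.0, 0.1]
[-15, 26, 3] [-0.1, -0.0, 0.1]
[-15, 26, 3] [-0.1, -0.0, 0.1]
[-15, 26, 4] [-0.1, -0.0, 0.1]
[-15, 26, 4] [-0.1, -0.0, 0.1]
[-15, 26, 4] [-0.1, -0.0, 0.1]
[-15, 26, 4] [-0.1, -0.0, 0.1]
[-15, 26, 4] [-0.1, -0.0, 0.1]
```

View pics/s5.png

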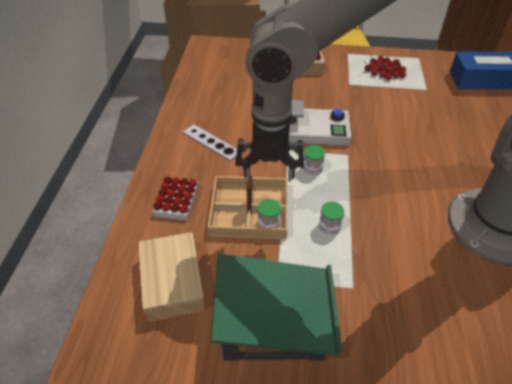

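Request:
apply_moves(
  increments=[
    [-15,26,0,0,0,0,-1],
    [-15,26,0,0,0,0,-1],
    [-15,26,0,0,0,0,-1],
    [-15,26,6,0,0,0,-1],
    [-15,26,6,0,0,0,-1],
    [-15,26,8,0,0,0,-1],
    [-13,22,5,0,0,0,-1],
    [-6,12,4,0,0,0,-1],
  ],
)

```text
t: 9.85
eef_pos: [0.4696, -0.1402, 0.1149]
tool_rot: [-0.004, 0.999, 0.042, -0.002]
contact_force: [-0.8, 0.1, -0.0]
gripper_width: 1.0
```

```bash
python3 - <<'E'
from h import *
grab("side","s6")
plan([463,-153.5,27],3.7,8)
E
```

```text
t 9.9 tcp [ 468.8 -141.5  114.5] yaw 4.7 tilt 0.55 w 1.001 F [-0.9 -1.5 -0. ]
[-1, 2, 11] [-0.1, 0.0, 0.1]
[-1, 2, 11] [-0.1, 0.0, 0.1]
[-1, 2, 11] [-0.1, 0.0, 0.1]
[-1, 1, 11] [-0.1, 0.0, 0.1]
[-1, 1, 11] [-0.1, 0.0, 0.1]
[-1, 1, 11] [-0.1, 0.0, 0.1]
[-1, 1, 11] [-0.1, 0.0, 0.1]
[-1, 1, 11] [-0.1, 0.0, 0.1]
```

View pics/s6.png

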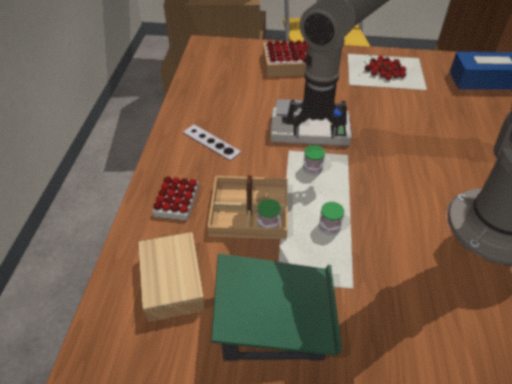

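Request:
apply_moves(
  increments=[
    [-3,6,4,-0.5,0,-0.5,-1],
    [-2,5,6,0,0,-0.5,-1],
    [-1,2,14,0,0,0,-1],
    [0,0,16,0,0,0,-1],
    [0,0,16,0,0,0,-1],
    [0,0,16,0,0,0,-1],
    [0,0,12,0,0,0,-1],
    [0,0,2,0,0,0,-1],
  ],
)

```text
t: 10.9
eef_pos: [0.4643, -0.1526, 0.0212]
tool_rot: [-0.0, 0.999, 0.053, -0.003]
contact_force: [-0.2, -0.1, -0.2]
gripper_width: 1.002
```

```bash
python3 - <<'E'
from h import *
plan([463,-153.5,27],3.7,1)
E
```

```text
t 10.9 tcp [ 464.3 -152.6   21.2] yaw 6.0 tilt 0.37 w 1.002 F [-0.2 -0.1 -0.2]
[-1, 1, -6] [-0.0, 0.4, 2.3]
```

Request:
apply_moves(
  increments=[
    [-1,1,-4,0,0,2,-1],
    [0,0,-2,0,0.3,0,-1],
    [0,0,0,0,0,0,1],
    [0,0,0,0,0,0,1],
    [0,0,0,0,0,0,1],
    [0,0,0,0,0,0,1],
    [0,0,0,0,0,0,1],
    [0,0,0,0,0,0,1],
  ],
)

```text
t: 11.9
eef_pos: [0.4644, -0.1539, 0.029]
tool_rot: [-0.0, 0.999, 0.034, 0.001]
contact_force: [-0.2, -0.2, 0.6]
gripper_width: 0.646
```

```bash
python3 - <<'E'
from h import *
p=tr(-45,-45);print(p)
plan([*p,110],3.7,6)
E
```

```text
[576.99775105 -30.21015669]
t 11.9 tcp [ 464.4 -153.9   29. ] yaw 3.9 tilt 0.11 w 0.646 F [-0.2 -0.2  0.6]
[20, -19, -13] [-0.0, -0.0, 0.0]
[20, -19, -13] [-0.0, -0.0, 0.0]
[20, -19, -13] [-0.0, -0.0, 0.0]
[20, -19, -13] [-0.0, -0.0, 0.0]
[20, -19, -13] [-0.0, -0.0, 0.0]
[20, -19, -13] [-0.0, -0.0, 0.0]
```

Grasped (width 0.646, z 29). Lift, travel, then descend.

Request:
apply_moves(
  increments=[
    [0,0,-12,0,0,0,1],
    [0,0,-26,0,0,0,1],
    [4,-4,-30,0,0,0,1],
    [20,-20,-6,0,0,0,1],
    [26,-24,0,0,0,0,1],
    [26,-25,0,0,0,0,1],
    [22,-22,0,0,0,0,1],
    [12,-14,0,0,0,0,1],
  ],
)

```text
t: 12.9
eef_pos: [0.5689, -0.037, 0.1111]
tool_rot: [0.0, 1.0, 0.031, 0.002]
contact_force: [0.2, -0.1, -1.4]
gripper_width: 0.648
```

```bash
python3 - <<'E'
from h import *
p=tr(-45,-45)
plan([*p,36],3.7,6); grab("side","s7")
E
```

```text
t 12.9 tcp [568.9 -37.  111.1] yaw 3.5 tilt 0.25 w 0.648 F [ 0.2 -0.1 -1.4]
[1, -1, 13] [0.0, -0.0, -0.0]
[1, -1, 13] [0.0, -0.0, -0.0]
[1, -1, 13] [0.0, -0.0, -0.0]
[1, -1, 13] [0.0, -0.0, -0.0]
[1, -1, 13] [0.0, -0.0, -0.0]
[1, -1, 13] [0.0, -0.0, -0.0]
```

View pics/s7.png

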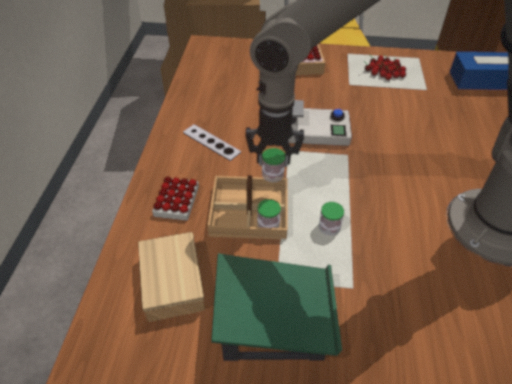

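Request:
apply_moves(
  increments=[
    [4,-3,4,0,0,0,1],
    [2,-2,14,0,0,0,1],
    [1,-1,16,0,0,0,1],
    [0,0,16,0,0,0,1],
    [0,0,14,0,0,0,1],
    [0,0,6,0,0,0,1],
    [0,0,2,0,0,0,1],
    [0,0,0,0,0,0,1],
  ],
)

```text
t: 13.95
eef_pos: [0.5746, -0.0322, 0.0354]
tool_rot: [-0.0, 1.0, 0.029, 0.001]
contact_force: [-0.5, -0.3, -1.5]
gripper_width: 0.641
```

```bash
python3 - <<'E'
from h import *
p=tr(-45,-45)
plan([*p,35],3.7,1)
E
```

```text
t 13.95 tcp [574.6 -32.2  35.4] yaw 3.3 tilt 0.1 w 0.641 F [-0.5 -0.3 -1.5]
[3, -2, 0] [-0.1, -0.1, -0.4]
```

Cup at tray (−47, −47), resting height. Release and retreat.

Request:
apply_moves(
  increments=[
    [0,0,0,0,0,0,-0.5],
    [0,0,0,0,0,0,-0.5],
    [0,0,0,0,0,0,-0.5],
    [0,0,-6,0,0,0,-0.5],
    [0,0,-15,0,0,0,-0.5],
    [0,0,-30,0,0,0,-0.5],
    [-25,0,-20,0,0,0,-0.7],
    [-25,-15,0,0,0,0,-1],
  ],
)

```text
t: 14.95
eef_pos: [0.5257, -0.0215, 0.112]
tool_rot: [0.0, 1.0, 0.028, 0.003]
contact_force: [0.6, 0.1, -0.4]
gripper_width: 0.994
```

```bash
python3 - <<'E'
from h import *
cups()
plan([420,49,110],3.7,6)
grab("top","t8")
E
```

```text
t 15.05 tcp [522.8 -19.1 110.6] yaw 3.4 tilt 0.15 w 1.003 F [0.2 0.2 0.4]
[-16, -12, 0] [-0.0, -0.0, -0.0]
[-16, -12, 0] [-0.0, -0.0, -0.0]
[-16, -12, 0] [-0.0, -0.0, -0.0]
[-16, -12, 0] [-0.0, -0.0, -0.0]
[-16, -12, 0] [-0.0, -0.0, -0.0]
[-16, -12, 0] [-0.0, -0.0, -0.0]
```

View pics/t8.png

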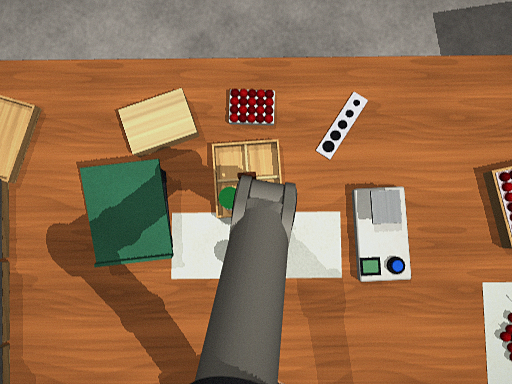

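Request:
apply_moves(
  increments=[
    [-12,-10,0,0,0,0,-1],
    [-16,-12,0,0,0,0,-1],
    [-16,-12,0,0,0,0,-1],
    [-16,-12,0,0,0,0,-1],
    [-16,-10,0,0,0,0,-1],
    [-12,-8,0,0,0,0,-1],
    [-6,-4,0,0,0,0,-1],
    [0,0,0,0,0,0,-1],
  ],
)

```text
t: 16.1
eef_pos: [0.4201, 0.0469, 0.1103]
tool_rot: [-0.0, 1.0, 0.031, 0.001]
contact_force: [-0.0, -0.3, -0.4]
gripper_width: 1.0
```

```bash
python3 - <<'E'
from h import *
s=grab("side","s9")
for b in blobs(s,lid): print(b[0].round(1),b[1][4], (onz("side",b[0],.064)*1e3).round(1))
plan([416,49,27],3.7,6)
E
```

```text
[269.6 179.5] 233 [573.3 -30.8  64. ]
[268.8 207.7] 284 [567.  63.  64.]
[332.4 210.6] 262 [415.7  55.8  64. ]
t 16.15 tcp [420.5  46.8 110.4] yaw 3.5 tilt 0.18 w 0.998 F [-0.3  0.2  0.5]
[-1, 0, 14] [-0.0, -0.0, -0.0]
[-1, 0, 14] [-0.0, -0.0, -0.0]
[-1, 0, 14] [-0.0, -0.0, -0.0]
[-1, 0, 14] [-0.0, -0.0, -0.0]
[-1, 0, 14] [-0.0, -0.0, -0.0]
[-1, 0, 14] [-0.0, -0.0, -0.0]
```

View pics/s9.png

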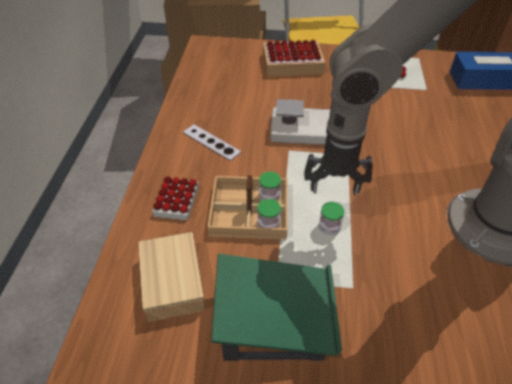

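Request:
apply_moves(
  increments=[
    [-2,-1,10,0,0,0,-1],
    [-1,-1,14,0,0,0,-1],
    [0,0,15,0,0,0,-1],
    [0,0,15,0,0,0,-1],
    [0,0,13,0,0,0,-1],
    [0,0,8,0,0,0,-1],
    [0,0,3,0,0,0,-1],
    [0,0,0,0,0,0,-1],
  ],
)

```text
t: 17.15
eef_pos: [0.4199, 0.0469, 0.0271]
tool_rot: [0.0, 1.0, 0.028, 0.002]
contact_force: [1.0, -0.9, -0.2]
gripper_width: 0.999
```

```bash
python3 - <<'E'
from h import *
plan([416,49,28],3.7,1)
E
```

```text
t 17.15 tcp [419.9  46.9  27.1] yaw 3.3 tilt 0.26 w 0.999 F [ 1.  -0.9 -0.2]
[-4, -2, -1] [0.1, -0.3, -0.4]
```

Request:
apply_moves(
  increments=[
    [-3,-2,0,0,0,0,-1],
    [0,0,0,0,0,0,-1],
    [0,0,0,0,0,0,1],
    [0,0,0,0,0,0,1],
    [0,0,0,0,0,0,1],
    [0,0,0,0,0,0,1],
    [0,0,0,0,0,0,1],
    [0,0,0,0,0,0,1],
  ],
)

```text
t: 18.15
eef_pos: [0.4172, 0.0493, 0.0283]
tool_rot: [-0.0, 1.0, 0.029, 0.003]
contact_force: [0.1, -0.1, 0.7]
gripper_width: 0.648
```

```bash
python3 - <<'E'
from h import *
p=tr(45,45);print(p)
plan([430,49,150],3.7,4)
E
```

```text
[661.00224895  65.41015669]
t 18.15 tcp [417.2  49.3  28.3] yaw 3.3 tilt 0.37 w 0.648 F [ 0.1 -0.1  0.7]
[3, 0, -30] [0.0, -0.1, -0.1]
[3, 0, -30] [0.0, -0.1, -0.1]
[3, 0, -30] [0.0, -0.1, -0.1]
[3, 0, -30] [0.0, -0.1, -0.1]
```

Request:
apply_moves(
  increments=[
    [0,0,-12,0,0,0,1],
    [0,0,-24,0,0,0,1],
    [2,0,-30,0,0,0,1],
    [8,0,-30,0,0,0,1],
    [20,0,-20,0,0,0,1],
    [30,0,0,0,0,0,1],
    [30,0,0,0,0,0,1],
    [30,0,0,0,0,0,1],
  ],
)

```text
t: 19.15
eef_pos: [0.5363, 0.0552, 0.1535]
tool_rot: [-0.001, 1.0, 0.028, 0.003]
contact_force: [0.9, 0.4, -1.1]
gripper_width: 0.645
```

```bash
python3 - <<'E'
from h import *
p=tr(45,46);print(p)
plan([*p,145],3.7,5)
E
```

```text
[660.93771664  66.40807231]
t 19.15 tcp [536.3  55.2 153.5] yaw 3.2 tilt 0.33 w 0.645 F [ 0.9  0.4 -1.1]
[25, -1, 2] [-0.0, -0.1, -0.1]
[25, -1, 2] [-0.0, -0.1, -0.1]
[25, -1, 2] [-0.0, -0.1, -0.1]
[25, -1, 2] [-0.0, -0.1, -0.1]
[25, -1, 2] [-0.0, -0.1, -0.1]
```

Request:
apply_moves(
  increments=[
    [26,-1,0,0,0,0,1],
    [26,-1,0,0,0,0,1],
    [26,-1,0,0,0,0,1],
    [20,-1,0,0,0,0,1],
    [14,0,0,0,0,0,1],
    [6,0,0,0,0,0,1],
    [0,0,0,0,0,0,1],
    [0,0,0,0,0,0,1],
  ],
)

```text
t: 20.15
eef_pos: [0.6565, 0.0653, 0.1584]
tool_rot: [0.001, 1.0, 0.028, 0.002]
contact_force: [-1.3, -0.4, -0.9]
gripper_width: 0.645
```

```bash
python3 - <<'E'
from h import *
p=tr(45,46)
plan([*p,36],3.7,7)
E
```

```text
t 20.15 tcp [656.5  65.3 158.4] yaw 3.2 tilt 0.29 w 0.645 F [-1.3 -0.4 -0.9]
[1, 0, 17] [0.0, -0.0, -0.1]
[1, 0, 17] [0.0, -0.0, -0.1]
[1, 0, 17] [0.0, -0.0, -0.1]
[1, 0, 17] [0.0, -0.0, -0.1]
[1, 0, 17] [0.0, -0.0, -0.1]
[1, 0, 17] [0.0, -0.0, -0.1]
[1, 0, 17] [0.0, -0.0, -0.1]
```

Request:
apply_moves(
  increments=[
    [2,0,12,0,0,0,1],
    [1,0,20,0,0,0,1],
    [1,0,22,0,0,0,1],
    [0,0,22,0,0,0,1],
    [0,0,20,0,0,0,1],
    [0,0,14,0,0,0,1],
    [0,0,6,0,0,0,1],
    [0,0,2,0,0,0,1],
  ],
)

```text
t: 21.15
eef_pos: [0.6576, 0.0654, 0.0341]
tool_rot: [-0.0, 1.0, 0.027, -0.001]
contact_force: [-10.0, -0.2, 24.4]
gripper_width: 0.644
```

```bash
python3 - <<'E'
from h import *
p=tr(45,46)
plan([*p,35],3.7,1);grab("side","s10")
E
```

```text
t 21.15 tcp [657.6  65.4  34.1] yaw 3.1 tilt 0.13 w 0.644 F [-10.   -0.2  24.4]
[3, -1, -1] [-0.0, 0.1, -0.6]
```

View pics/s10.png

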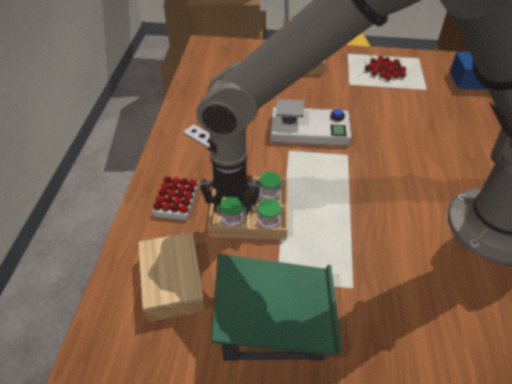

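Request:
apply_moves(
  increments=[
    [0,0,-2,0,0,0,1],
    [0,0,0,0,0,0,-0.5],
    [0,0,0,0,0,0,-0.5],
    [0,0,0,0,0,0,-0.5],
    [0,0,-10,0,0,0,-0.5],
    [0,0,-25,0,0,0,-0.5],
    [0,0,-40,0,0,0,-0.7],
    [0,0,-40,0,0,0,-1],
  ],
)

```text
t: 22.2
eef_pos: [0.6568, 0.0651, 0.1533]
tool_rot: [0.0, 1.0, 0.027, -0.003]
contact_force: [0.5, -0.0, -0.5]
gripper_width: 1.001
```

Request:
apply_moves(
  increments=[
    [-10,-30,-30,0,0,0,-1],
    [-10,-40,-30,0,0,0,-1],
    [0,-40,0,0,0,0,-1],
    [0,-40,0,0,0,0,-1],
    [0,-40,0,0,0,0,-1],
    [0,-40,0,0,0,0,-1],
    [0,-20,0,0,0,0,-1],
    [0,0,0,0,0,0,-1],
  ],
)

```text
t: 23.2
eef_pos: [0.6264, 0.3184, 0.2259]
tool_rot: [-0.001, 1.0, 0.025, 0.004]
contact_force: [-0.0, -0.2, -0.5]
gripper_width: 0.998
```

```bash
python3 - <<'E'
from h import *
cups();t=grab("top","t11");grab("side","s11");go()
cv2.imwrite("pics/t11z.png",cv2.resize(t[125:230,195:300,::-1],None,fx=5,fy=5,interpolation=cv2.INTER_CUBIC))
E
```

```text
lid top px [228.1 161.3] 374 world [603.5  60.6 166.7] gap 73.7 onz64 [657.6  65.3]
lid top px [267.4 194.6] 386 world [573.4 -32.   62.7] gap 0.1 onz64 [573.3 -31.9]
lid top px [229.4 197.4] 385 world [565.4  62.2  65.6] gap 3.0 onz64 [567.   62.3]
t 23.4 tcp [627.5 314.6 226.1] yaw 2.5 tilt 0.45 w 1.002 F [ 0.1 -0.2  0.6]
```

View pics/t11z.png

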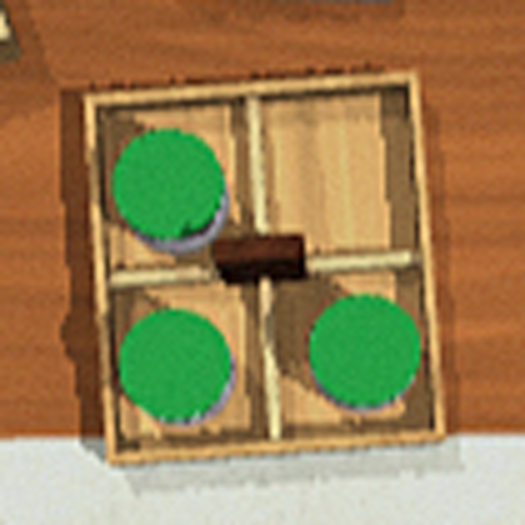

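View pics/s11.png

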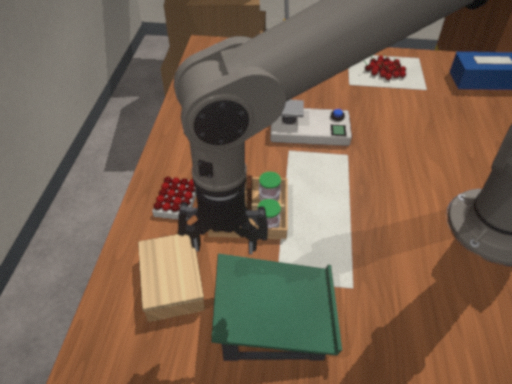

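```bash
python3 - <<'E'
from h import *
T=lambda u,v:((u+.5)/5-.5+195,(v+.5)/5-.5+125)
pt=[T(83,95),T(417,71),T(444,437),T(110,462)]
W=np.array([onz("top",p,.036)[:2] for p in pt])*1e3
print("tray",W.round(1).tolist(),"c",W.mean(0)); e=(W[0]-W[3]+W[1]-W[2]);f=W[0]-W[1]+W[3]-W[2]; print("yaw",np.degrees(np.arctan2(e[1],e[0])),np.degrees(np.arctan2(-f[0],f[1])))
print(onz("top",T(261,247),.108)*1e3)
a=np.radians(3.7)
p=tr(0,5,W.mean(0),a);print(p)
plan([*p,150],3.7,9)
E
```

```text
tray [[708.5, 110.8], [719.4, -61.0], [531.0, -72.3], [519.9, 96.9]] c [619.69647985  18.60635977]
yaw 3.815256523328302 3.683403293540522
[619.2559804   17.49395128 108.        ]
[619.3738183   23.59593787]
t 23.4 tcp [627.5 314.6 226.1] yaw 2.5 tilt 0.45 w 1.002 F [ 0.1 -0.2  0.6]
[-2, 32, 8] [-0.0, -0.0, -0.1]
[-2, 32, 8] [-0.0, -0.0, -0.1]
[-3, 32, 8] [-0.0, -0.0, -0.1]
[-3, 32, 8] [-0.0, -0.0, -0.1]
[-3, 32, 8] [-0.0, -0.0, -0.1]
[-3, 32, 8] [-0.0, -0.0, -0.1]
[-3, 32, 8] [-0.0, -0.0, -0.1]
[-3, 32, 8] [-0.0, -0.0, -0.1]
[-3, 32, 8] [-0.0, -0.0, -0.1]
```

Tray unmoved: (619.5, 18), yaw 3.7°. Go above the handle at (619, 23).

Request:
apply_moves(
  increments=[
    [-2,30,2,0,0,-0.1,-1],
    [-3,38,4,0,0,-0.1,-1],
    [-3,40,8,0,0,-0.2,-1],
    [-3,40,8,0,0,-0.2,-1],
    [-3,40,8,0,0,-0.2,-1],
    [-3,40,10,0,0,-0.2,-1],
    [-3,34,10,0,0,-0.2,-1],
    [-3,18,8,0,0,-0.2,-1],
  ],
)

```text
t: 24.4
eef_pos: [0.6183, 0.0109, 0.1685]
tool_rot: [0.001, 1.0, 0.026, 0.006]
contact_force: [0.4, 1.1, 1.3]
gripper_width: 0.999
```

```bash
python3 - <<'E'
from h import *
plan([619.2,23,120],3.7,2);grab("top","t12")
E
```

```text
t 24.4 tcp [618.3  10.9 168.5] yaw 3.0 tilt 0.65 w 0.999 F [0.4 1.1 1.3]
[0, -6, 24] [0.0, -0.3, -0.4]
[1, -6, 24] [0.0, -0.3, -0.4]
```

Request:
apply_moves(
  increments=[
    [0,-6,6,0,-0.6,-0.6,-1],
    [0,-5,10,0,0,0,-1],
    [0,-2,14,0,0,0,-1],
    [0,0,14,0,0,0,-1],
    [0,0,4,0,0,0,-1],
    [0,0,0,0,0,0,-1],
    [0,0,0,0,0,0,-1],
    [0,0,0,0,0,0,-1],
  ],
)

```text
t: 25.45
eef_pos: [0.6166, 0.024, 0.1165]
tool_rot: [0.001, 1.0, 0.031, -0.001]
contact_force: [-0.1, -0.1, -0.9]
gripper_width: 0.999
```

```bash
python3 - <<'E'
from h import *
plan([619.2,23,76],3.7,2);grab("side","s13")
E
```

```text
t 25.45 tcp [616.6  24.  116.5] yaw 3.6 tilt 0.15 w 0.999 F [-0.1 -0.1 -0.9]
[1, 1, 20] [0.1, 0.0, -0.1]
[1, 1, 20] [0.1, 0.0, -0.1]
```

View pics/s13.png

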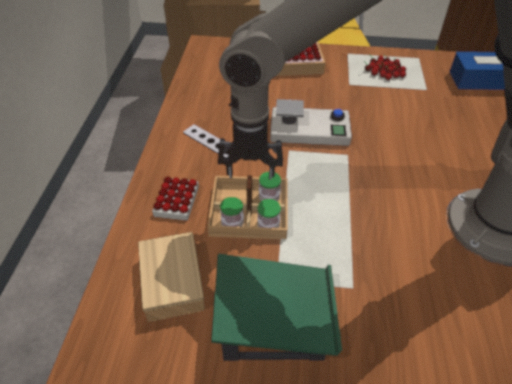

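Request:
apply_moves(
  increments=[
    [1,0,8,0,0,0,-1],
    [1,1,12,0,0,0,-1],
    [1,0,12,0,0,0,-1],
    [0,0,6,0,0,0,-1],
    [0,0,2,0,0,0,-1],
    [0,0,0,0,0,0,-1],
    [0,0,0,0,0,0,-1],
    [0,0,0,0,0,0,-1],
  ],
)

```text
t: 26.5
eef_pos: [0.6201, 0.0229, 0.0739]
tool_rot: [0.001, 1.0, 0.031, -0.001]
contact_force: [-0.7, -0.1, 0.3]
gripper_width: 1.001
```

Request:
apply_moves(
  increments=[
    [0,0,0,0,0,0,0],
    [0,0,0,0,0,0,0.2],
    [0,0,0,0,0,0,0.4],
    [0,0,0,0,0,0,0.6],
    [0,0,0,0,0,0,0.8],
    [0,0,0,0,0,0,1],
    [0,0,0,0,0,0,1],
    [0,0,0,0,0,0,1],
  ],
  grip_force=110,
)

```text
t: 27.5
eef_pos: [0.6205, 0.023, 0.0746]
tool_rot: [0.001, 1.0, 0.031, 0.0]
contact_force: [0.3, 0.7, 1.0]
gripper_width: 0.124
```

```bash
python3 - <<'E'
from h import *
go()
E
```

```text
t 27.5 tcp [620.5  23.   74.6] yaw 3.6 tilt 0.1 w 0.124 F [0.3 0.7 1. ]
```

Request:
apply_moves(
  increments=[
    [0,0,-3,0,0,0,1],
    [0,0,-6,0,0,0,1],
    [0,0,-10,0,0,0,1],
    [0,0,-12,0,0,0,1],
    [0,0,-12,0,0,0,1],
    [0,0,-8,0,0,0,1],
    [0,0,-3,0,0,0,1],
    [0,0,0,0,0,0,1],
  ],
)

```text
t: 28.5
eef_pos: [0.6185, 0.0231, 0.1308]
tool_rot: [0.001, 1.0, 0.031, -0.002]
contact_force: [-0.6, 0.0, -5.3]
gripper_width: 0.129
```

```bash
python3 - <<'E'
from h import *
go();grab("side","s14")
E
```

```text
t 28.5 tcp [618.5  23.1 130.8] yaw 3.5 tilt 0.24 w 0.129 F [-0.6  0.  -5.3]
```

View pics/s14.png

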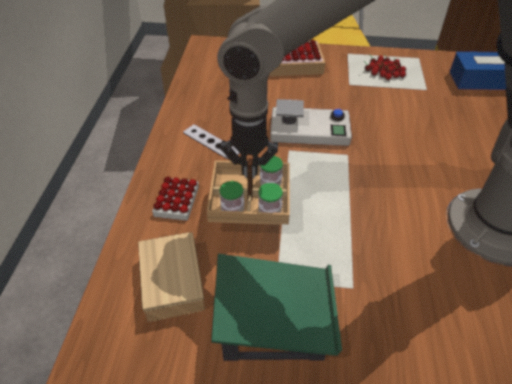

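Request:
apply_moves(
  increments=[
    [0,0,-6,0,0,0,1],
    [0,0,-12,0,0,0,1],
    [0,0,-16,0,0,0,1],
    [0,2,-16,0,0,0,1],
    [0,5,-16,0,0,0,1],
    [-2,9,-10,0,0,0.2,1],
    [-4,13,-5,0,0,0.2,1],
    [-5,17,0,0,0,0.2,1],
  ],
)

```text
t: 29.55
eef_pos: [0.6101, -0.0257, 0.2179]
tool_rot: [0.001, 1.0, 0.026, -0.002]
contact_force: [0.3, -0.5, -6.3]
gripper_width: 0.121
```

```bash
python3 - <<'E'
from h import *
plan([539.5,-313,210],2.4,14)
E
```

```text
t 29.55 tcp [610.1 -25.7 217.9] yaw 3.0 tilt 0.23 w 0.121 F [ 0.3 -0.5 -6.3]
[-6, 20, 1] [0.0, 0.0, 0.0]
[-6, 20, 1] [0.0, 0.0, 0.0]
[-6, 20, 1] [0.0, 0.0, 0.0]
[-6, 20, 1] [0.0, 0.0, 0.0]
[-6, 20, 1] [0.0, 0.0, 0.0]
[-6, 20, 1] [0.0, 0.0, 0.0]
[-6, 20, 1] [0.0, 0.0, 0.0]
[-6, 20, 1] [0.0, 0.0, 0.0]
[-6, 20, 1] [0.0, 0.0, 0.0]
[-6, 20, 1] [0.0, 0.0, 0.0]
[-6, 20, 1] [0.0, 0.0, 0.0]
[-6, 20, 1] [0.0, 0.0, 0.0]
[-6, 20, 1] [0.0, 0.0, 0.0]
[-6, 20, 1] [0.0, 0.0, 0.0]
```

Request:
apply_moves(
  increments=[
    [-6,20,0,0,0,0,1],
    [-6,20,0,0,0,0,1],
    [-6,20,0,0,0,0,1],
    [-6,20,0,0,0,0,1],
    [-6,20,0,0,0,0.1,1],
    [-6,20,0,0,0,0.1,1],
    [-6,20,0,0,0,0.1,1],
    [-6,20,0,0,0,0.1,1],
  ],
)

```text
t: 30.55
eef_pos: [0.5628, -0.2031, 0.216]
tool_rot: [0.002, 1.0, 0.019, -0.005]
contact_force: [0.1, 0.5, -6.5]
gripper_width: 0.124
```

```bash
python3 - <<'E'
from h import *
plan([539.5,-313,210],2.4,6)
E
```

```text
t 30.55 tcp [ 562.8 -203.1  216. ] yaw 2.2 tilt 0.56 w 0.124 F [ 0.1  0.5 -6.5]
[-5, 18, 1] [0.0, 0.1, -0.0]
[-5, 18, 1] [0.0, 0.1, -0.0]
[-5, 18, 1] [0.0, 0.1, -0.0]
[-5, 18, 1] [0.0, 0.1, -0.0]
[-5, 18, 1] [0.0, 0.1, -0.0]
[-5, 18, 1] [0.0, 0.1, -0.0]
```

Request:
apply_moves(
  increments=[
    [-5,19,0,0,0.1,0,1],
    [-5,19,0,0,0.1,0,1],
    [-4,18,0,0,0.1,0,1],
    [-4,16,0,0,0.1,0,1],
    [-3,13,0,0,0.1,0,1],
    [-2,9,0,0,0,0,1],
    [-1,4,0,0,0,0,1],
    [0,0,0,0,0,0,1],
  ],
)

```text
t: 31.55
eef_pos: [0.5385, -0.311, 0.2156]
tool_rot: [0.002, 1.0, 0.017, -0.001]
contact_force: [-0.3, 1.0, -6.4]
gripper_width: 0.127
```

```bash
python3 - <<'E'
from h import *
plan([539.5,-313,162],2.4,6);grab("side","s15");grab("top","t15")
E
```

```text
t 31.55 tcp [ 538.5 -311.   215.6] yaw 2.0 tilt 0.21 w 0.127 F [-0.3  1.  -6.4]
[0, 0, 9] [0.0, 0.0, -0.1]
[0, 0, 9] [0.0, 0.0, -0.1]
[0, 0, 9] [0.0, 0.0, -0.1]
[0, 0, 9] [0.0, 0.0, -0.1]
[0, 0, 9] [0.0, 0.0, -0.1]
[0, 0, 9] [0.0, 0.0, -0.1]
```

View pics/s15.png

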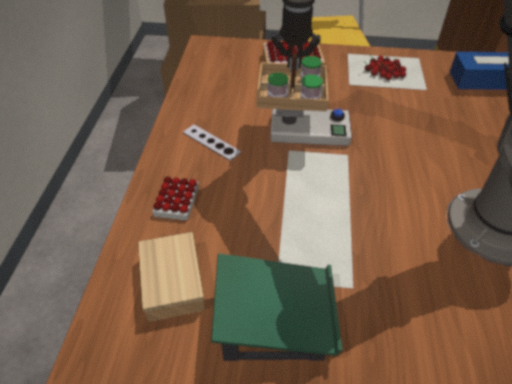

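View pics/t15.png

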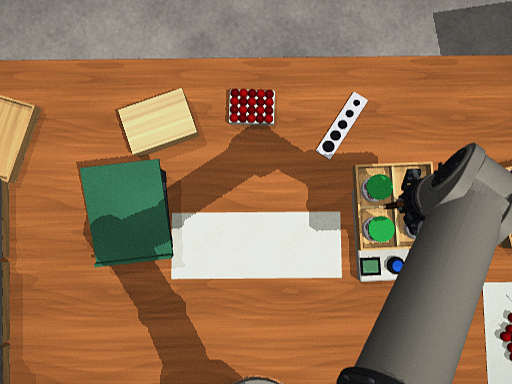

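Request:
apply_moves(
  increments=[
    [1,1,5,0,0,0,1],
    [0,1,9,0,0,0,1],
    [0,0,10,0,0,0,1],
    [0,0,10,0,0,0,1],
    [0,0,7,0,0,0,1],
    [0,0,3,0,0,0,1],
    [0,0,1,0,0,0,1],
    [0,0,0,0,0,0,1],
  ],
)

```text
t: 32.65
eef_pos: [0.5403, -0.3108, 0.1665]
tool_rot: [0.001, 1.0, 0.019, -0.002]
contact_force: [-0.0, 0.8, -6.0]
gripper_width: 0.125
```

```bash
python3 - <<'E'
from h import *
plan([539.5,-313,160],2.4,1);grab("side","s16")
E
```

```text
t 32.65 tcp [ 540.3 -310.8  166.5] yaw 2.1 tilt 0.2 w 0.125 F [-0.   0.8 -6. ]
[-1, 2, 7] [0.1, 0.2, -0.3]
```

View pics/s16.png

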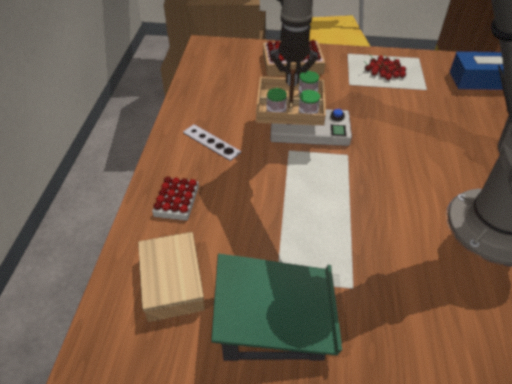

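Request:
apply_moves(
  increments=[
    [0,2,1,0,0,0,1],
    [0,0,2,0,0,0,1],
    [0,0,2,0,0,0,1],
    [0,0,1,0,0,0,1],
    [0,0,1,0,0,0,1],
    [0,0,0,0,0,0,1],
    [0,0,0,0,0,0,1],
    [0,0,0,0,0,0,1],
  ],
)

```text
t: 33.7
eef_pos: [0.5408, -0.3132, 0.1598]
tool_rot: [0.001, 1.0, 0.019, -0.001]
contact_force: [-0.5, 0.1, -6.6]
gripper_width: 0.125
```

```bash
python3 - <<'E'
from h import *
plan([539.5,-313,160],2.4,1)
E
```

```text
t 33.7 tcp [ 540.8 -313.2  159.8] yaw 2.1 tilt 0.16 w 0.125 F [-0.5  0.1 -6.6]
[-1, 0, 0] [0.1, 0.1, -0.3]
```

Request:
apply_moves(
  increments=[
    [0,0,1,0,0,0,1],
    [0,0,1,0,0,0,1],
    [0,0,0,0,0,0,1],
    [0,0,0,0,0,0,1],
    [0,0,0,0,0,0,1],
    [0,0,0,0,0,0,1],
    [0,0,0,0,0,0,1],
    [0,0,0,0,0,0,1],
  ],
)

```text
t: 34.7
eef_pos: [0.5412, -0.3136, 0.1597]
tool_rot: [0.001, 1.0, 0.019, -0.0]
contact_force: [-1.0, 0.5, -1.2]
gripper_width: 0.119
```

Request:
apply_moves(
  increments=[
    [0,0,1,0,0,0,1],
    [0,0,0,0,0,0,1],
    [0,0,0,0,0,0,0.7],
    [0,0,0,0,0,0,0.5],
    [0,0,0,0,0,0,0.3],
    [0,0,0,0,0,0,0.1],
    [0,0,0,0,0,0,-0.3],
    [0,0,0,0,0,0,-0.6],
  ],
)

```text
t: 35.7
eef_pos: [0.5429, -0.3148, 0.1606]
tool_rot: [0.002, 1.0, 0.019, 0.002]
contact_force: [-0.1, 0.3, 0.5]
gripper_width: 0.799
```

```bash
python3 - <<'E'
from h import *
go();grab("side","s17");
E
```

```text
t 35.7 tcp [ 542.9 -314.8  160.6] yaw 2.1 tilt 0.33 w 0.799 F [-0.1  0.3  0.5]
```

View pics/s17.png

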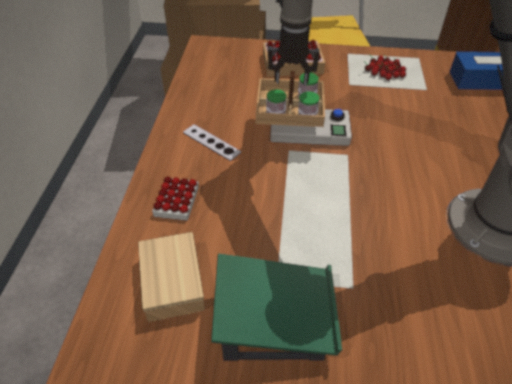

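Request:
apply_moves(
  increments=[
    [0,0,-8,0,0,0,-0.8],
    [0,0,-20,0,0,0,-0.9],
    [0,0,-35,0,0,0,-0.9],
    [0,0,-35,0,0,0,0],
    [-20,-40,0,0,0,0,1],
    [-20,-45,0,0,0,0,1],
    [-20,-45,0,0,0,0,1],
    [-10,-40,0,0,0,0,1],
  ],
  grip_force=40,
)

```text
t: 36.75
eef_pos: [0.4653, -0.147, 0.2644]
tool_rot: [0.004, 1.0, 0.015, 0.004]
contact_force: [1.1, -0.3, 0.7]
gripper_width: 0.0
```

```bash
python3 - <<'E'
from h import *
go();t=grab("top","t18");s=grab("side","s18")
cv2.imwrite("pics/t18z.png",cv2.resize(t[140:300,330:470,::-1],None,fx=3.7,fy=3.7,interpolation=cv2.INTER_CUBIC))
E
```

```text
t 36.75 tcp [ 465.3 -147.   264.4] yaw 1.7 tilt 0.64 w 0.0 F [ 1.1 -0.3  0.7]
```

View pics/t18z.png

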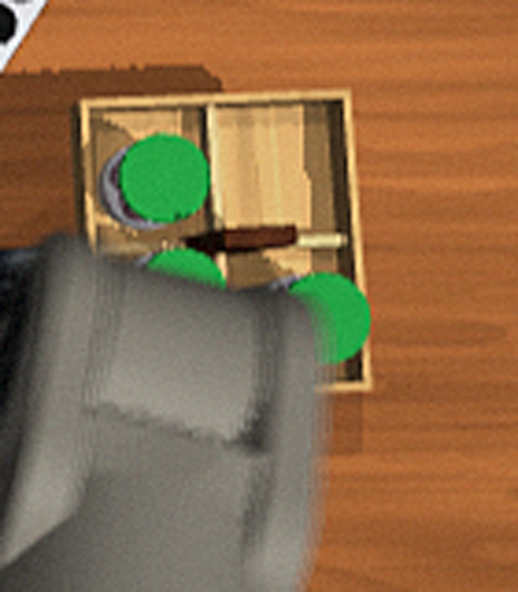

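View pics/s18.png

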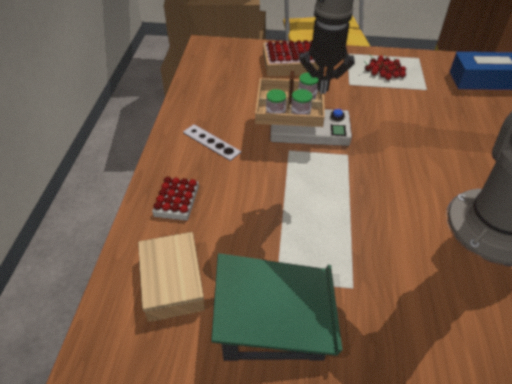

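```bash
python3 - <<'E'
from h import *
T=lambda u,v:((u+.5)/3.7-.5+330,(v+.5)/3.7-.5+140)
W=np.array([onz("top",p,.121)[:2] for p in (T(78,103),T(352,92),T(372,388))])*1e3
print(W.round(1),"c",(W[0]+W[2])/2); d=W[1]-W[2];print(np.degrees(np.arctan2(d[1],d[0])),np.linalg.norm(d))
plan([396,-350.5,90],2.4,8)
E
```

```text
[[ 630.7 -227.9]
 [ 636.1 -402.3]
 [ 448.9 -406.8]] c [ 539.77220618 -317.34290977]
1.3776479144229241 187.29385775026708
t 36.85 tcp [ 465.5 -143.9  264.1] yaw 2.1 tilt 0.53 w -0.002 F [ 0.5 -0.4  0.1]
[-10, 25, 22] [0.0, -0.1, -0.0]
[-10, 25, 22] [0.0, -0.1, -0.0]
[-10, 25, 22] [0.0, -0.1, -0.0]
[-10, 25, 22] [0.0, -0.1, -0.0]
[-10, 25, 22] [0.0, -0.1, -0.0]
[-10, 25, 22] [0.0, -0.1, -0.0]
[-10, 25, 22] [0.0, -0.1, -0.0]
[-10, 25, 22] [0.0, -0.1, -0.0]
```

```bash
python3 - <<'E'
from h import *
a=np.radians(2.4)
B=np.array([[np.cos(a),np.sin(a),0],[np.sin(a),-np.cos(a),0],[0,0,-1.]])
Rt=R.from_matrix(B)*R.from_rotvec([0,np.radians(8),0]); print(Rt.as_matrix()[:,2])
plan([393,-350.5,100],n=10,Rt=Rt)
E
```

```text
[ 0.13905102  0.00582796 -0.99026807]
t 36.85 tcp [ 465.5 -143.9  264.1] yaw 2.1 tilt 0.53 w -0.002 F [ 0.5 -0.4  0.1]
[-8, 20, 16] [0.0, 0.8, -0.0]
[-8, 20, 16] [0.0, 0.8, -0.0]
[-9, 20, 16] [0.0, 0.8, -0.0]
[-9, 20, 16] [0.0, 0.8, -0.0]
[-9, 20, 16] [0.0, 0.8, -0.0]
[-9, 20, 16] [0.0, 0.8, -0.0]
[-9, 20, 16] [0.0, 0.8, -0.0]
[-10, 20, 16] [0.0, 0.8, -0.0]
[-10, 20, 15] [0.0, 0.8, -0.0]
[-10, 20, 15] [0.0, 0.8, -0.0]
```

Request:
apply_moves(
  increments=[
    [-12,22,10,0,0.9,0,1],
    [-12,24,12,0,0.9,0,1],
    [-12,24,16,0,0.9,0,1],
    [-12,24,16,0,0.9,0,1],
    [-12,24,16,0,0.9,0,1],
    [-12,24,18,0,0.9,0,1],
    [-8,20,18,0,0.9,0,1],
    [-4,14,14,0,0.9,0,1],
  ],
)

```text
t: 37.85
eef_pos: [0.3992, -0.3358, 0.1433]
tool_rot: [0.005, 0.997, 0.019, 0.075]
contact_force: [0.3, -0.1, 0.1]
gripper_width: -0.001
```

```bash
cat >> h.py <<'E'
def RtT(yaw,tilt):
    a=np.radians(yaw);B=np.array([[np.cos(a),np.sin(a),0],[np.sin(a),-np.cos(a),0],[0,0,-1.]])
    return R.from_matrix(B)*R.from_rotvec([0,np.radians(tilt),0])
E
python3 - <<'E'
from h import *
plan([393,-350.5,75],n=4,Rt=RtT(2.4,8));grab("side","s19")
E
```

```text
t 37.85 tcp [ 399.2 -335.8  143.3] yaw 2.2 tilt 8.57 w -0.001 F [ 0.3 -0.1  0.1]
[-4, 3, 17] [0.2, -0.1, -0.0]
[-4, 3, 17] [0.2, -0.1, -0.0]
[-4, 4, 17] [0.2, -0.1, -0.0]
[-4, 4, 17] [0.2, -0.1, -0.0]
```

View pics/s19.png

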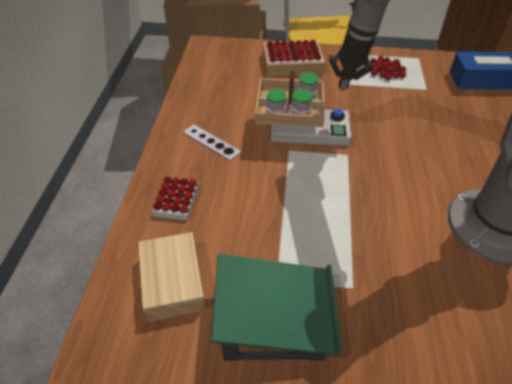

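Request:
apply_moves(
  increments=[
    [-4,4,12,0,0,0,1],
    [-4,4,15,0,0,0,1],
    [-4,4,15,0,0,0,1],
    [-2,2,12,0,0,0,1],
    [-1,0,6,0,0,0,1],
    [0,0,2,0,0,0,1],
    [0,0,0,0,0,0,1],
    [0,0,0,0,0,0,1],
  ],
)

```text
t: 38.9
eef_pos: [0.3943, -0.357, 0.0803]
tool_rot: [0.007, 0.997, 0.017, 0.075]
contact_force: [0.6, 0.1, 0.2]
gripper_width: -0.004
```

```bash
python3 - <<'E'
from h import *
plan([393,-350.5,52],n=2,Rt=RtT(2.4,8));s=grab("side","s20");t=grab("top")
a=cv2.resize(s[70:160,250:370,::-1],None,fx=5,fy=5);cv2.imwrite("pics/s20z.png",a)
cv2.imwrite("pics/t20.png",t[:,:,::-1])
E
```

```text
t 38.9 tcp [ 394.3 -357.    80.3] yaw 2.0 tilt 8.7 w -0.004 F [0.6 0.1 0.2]
[-3, -3, 14] [0.5, -0.3, -0.2]
[-3, -3, 14] [0.5, -0.3, -0.2]
```

View pics/s20z.png

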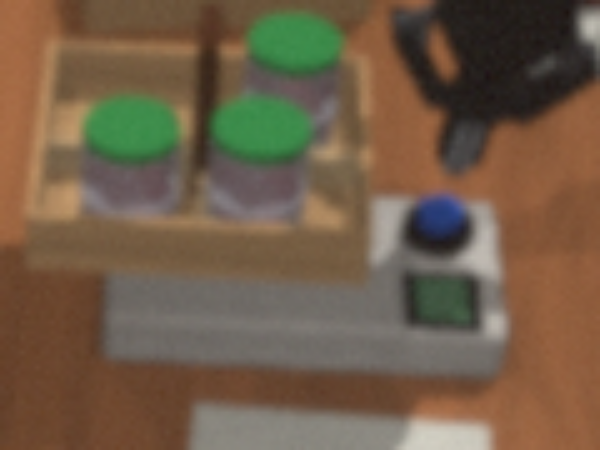

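```bash
python3 - <<'E'
from h import *
print(proj("side",[.3943,-.357,.0803]),proj("side",[.3965,-.352,.045]),proj("side",[.393,-.3505,.045]))
E
```

```text
[339.54620049 102.30159391] [337.28814405 112.84659478] [338.4616502  113.23394162]
```

Request:
apply_moves(
  increments=[
    [0,-3,6,0,0,0,1],
    [0,-2,6,0,0,0,1],
    [0,-1,5,0,0,0,1],
    [-1,0,4,0,0,0,1],
    [0,0,3,0,0,0,1],
    [0,0,3,0,0,0,1],
    [0,0,0,0,0,0,1],
    [0,0,0,0,0,0,1],
  ],
)

```text
t: 40.0
eef_pos: [0.397, -0.3506, 0.053]
tool_rot: [0.006, 0.997, 0.016, 0.076]
contact_force: [-1.2, 1.0, 4.9]
gripper_width: 0.002
```

```bash
python3 - <<'E'
from h import *
plan([395,-351,48],n=2,Rt=RtT(2.4,8));s=grab("side","s21");t=grab("top")
a=cv2.resize(s[70:160,250:370,::-1],None,fx=5,fy=5);cv2.imwrite("pics/s21z.png",a)
E
```

```text
t 40.0 tcp [ 397.  -350.6   53. ] yaw 1.9 tilt 8.76 w 0.002 F [-1.2  1.   4.9]
[-1, 0, 2] [0.5, -0.4, -0.2]
[-1, 0, 2] [0.5, -0.4, -0.2]
```

View pics/s21z.png

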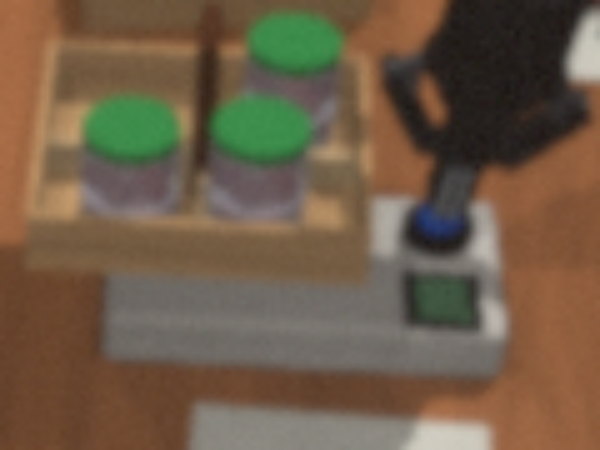

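Request:
apply_moves(
  increments=[
    [0,0,2,0,0,0,1],
    [0,0,2,0,0,0,1],
    [0,0,1,0,0,0,1],
    [0,0,0,0,0,0,1],
    [0,0,0,0,0,0,1],
    [0,0,0,0,0,0,1],
    [0,0,0,0,0,0,1],
    [0,0,0,0,0,0,1],
  ],
)

```text
t: 41.1
eef_pos: [0.397, -0.3506, 0.0534]
tool_rot: [0.004, 0.997, 0.015, 0.079]
contact_force: [-1.5, 1.7, 4.9]
gripper_width: 0.001
```

Request:
apply_moves(
  increments=[
    [0,0,3,0,0,0,1],
    [0,0,4,0,0,0,1],
    [0,0,4,0,0,0,1],
    [0,0,4,0,0,0,1],
    [0,0,4,0,0,0,1],
    [0,0,4,0,0,0,1],
    [0,0,4,0,0,0,1],
    [0,0,4,0,0,0,1],
  ],
)

```text
t: 42.1
eef_pos: [0.3972, -0.351, 0.0513]
tool_rot: [-0.008, 0.996, 0.008, 0.092]
contact_force: [-20.7, 13.7, 64.5]
gripper_width: -0.001
```

Request:
apply_moves(
  increments=[
    [0,0,-4,0,0,0,1],
    [0,0,-10,0,0,0,1],
    [0,0,-20,0,0,0,1],
    [0,0,-30,0,0,0,1],
    [-3,-10,-30,0,-1,0,1],
    [0,-30,-30,0,-2,0,1],
    [0,-40,-20,0,-2,0,0],
    [0,-40,-10,0,-2,0,-1],
  ],
)

```text
t: 43.1
eef_pos: [0.3644, -0.2354, 0.2088]
tool_rot: [-0.005, 1.0, 0.004, 0.029]
contact_force: [0.6, 1.0, 0.4]
gripper_width: 0.416
```

```bash
python3 - <<'E'
from h import *
s=grab("side","s22");t=grab("top","t22")
a=cv2.resize(s[70:160,250:370,::-1],None,fx=5,fy=5);cv2.imwrite("pics/s22z.png",a)
plan([539,-313,245],2.0,8)
E
```

```text
t 43.2 tcp [ 365.7 -232.5  208.6] yaw 0.9 tilt 3.44 w 0.593 F [-0.4  0.3 -0.5]
[22, 10, -3] [-0.1, -0.4, -0.1]
[22, 10, -4] [-0.1, -0.4, -0.1]
[22, 10, -4] [-0.1, -0.4, -0.1]
[22, 11, -4] [-0.1, -0.4, -0.1]
[22, 11, -4] [-0.1, -0.4, -0.1]
[21, 11, -4] [-0.1, -0.4, -0.1]
[21, 11, -4] [-0.1, -0.4, -0.1]
[21, 11, -4] [-0.1, -0.4, -0.1]
```

View pics/s22z.png

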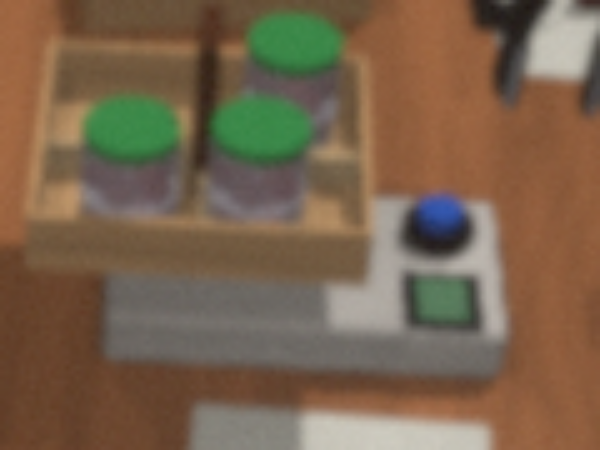

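View pics/t22.png

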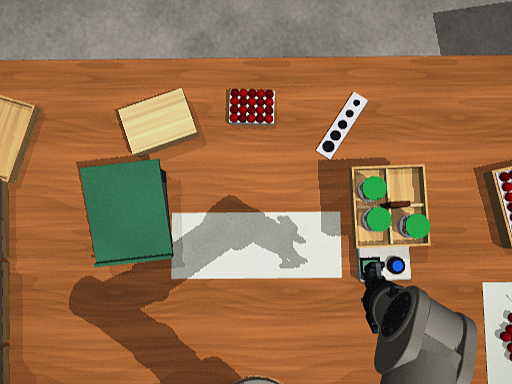

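Request:
apply_moves(
  increments=[
    [6,4,-30,0,-0.6,-0.1,-1],
    [16,10,-20,0,-0.6,-0.1,-1],
    [24,12,-4,0,-0.6,-0.1,-1],
    [26,14,0,0,-0.6,-0.1,-1],
    [26,14,0,0,-0.6,-0.1,-1],
    [26,14,0,0,-0.4,-0.1,-1],
    [22,10,0,0,0,-0.1,-1],
    [14,2,0,0,0,-0.1,-1],
  ],
)

```text
t: 44.2
eef_pos: [0.5269, -0.3168, 0.2624]
tool_rot: [-0.005, 1.0, 0.015, -0.003]
contact_force: [0.4, -0.4, 0.4]
gripper_width: 0.997
```

```bash
python3 - <<'E'
from h import *
plan([540.5,-313,215],1.8,4)
E
```

```text
t 44.2 tcp [ 526.9 -316.8  262.4] yaw 1.7 tilt 0.61 w 0.997 F [ 0.4 -0.4  0.4]
[3, -1, 12] [-0.1, 0.1, -0.0]
[3, -1, 12] [-0.1, 0.1, -0.0]
[3, -1, 12] [-0.1, 0.1, -0.0]
[3, -1, 12] [-0.1, 0.1, -0.0]
```

Request:
apply_moves(
  increments=[
    [5,-2,6,-0.4,0.3,0,-1],
    [4,-1,10,0,0,0,-1],
    [2,-1,14,0,0,0,-1],
    [1,0,12,0,0,0,-1],
    [0,0,4,0,0,0,-1],
    [0,0,0,0,0,0,-1],
    [0,0,0,0,0,0,-1],
    [0,0,0,0,0,0,-1],
  ],
)

```text
t: 45.2
eef_pos: [0.5372, -0.3115, 0.2123]
tool_rot: [-0.002, 1.0, 0.014, -0.001]
contact_force: [-0.1, -0.4, -0.2]
gripper_width: 1.002
```

```bash
python3 - <<'E'
from h import *
plan([540.5,-313,160],1.8,4);s=grab("side","s23")
a=cv2.resize(s[20:140,230:370,::-1],None,fx=5,fy=5);cv2.imwrite("pics/s23z.png",a)
E
```

```text
t 45.2 tcp [ 537.2 -311.5  212.3] yaw 1.7 tilt 0.2 w 1.002 F [-0.1 -0.4 -0.2]
[1, 0, 13] [-0.0, 0.0, -0.0]
[1, 0, 13] [-0.0, 0.0, -0.0]
[1, 0, 13] [-0.0, 0.0, -0.0]
[1, 0, 13] [-0.0, 0.0, -0.0]
```

View pics/s23z.png

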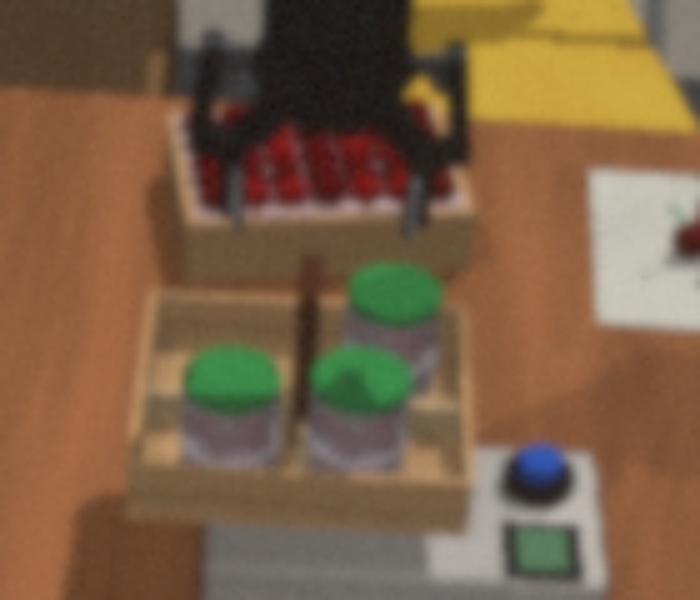

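Request:
apply_moves(
  increments=[
    [1,0,8,0,0,0,-1],
    [1,0,14,0,0,0,-1],
    [1,1,14,0,0,0,-1],
    [0,0,10,0,0,0,-1],
    [0,0,4,0,0,0,-1],
    [0,0,1,0,0,0,-1],
    [0,0,0,0,0,0,-1],
    [0,0,0,0,0,0,-1],
  ],
)

```text
t: 46.25
eef_pos: [0.5404, -0.3123, 0.1575]
tool_rot: [-0.002, 1.0, 0.014, -0.001]
contact_force: [-0.6, 0.1, 0.7]
gripper_width: 1.001
```

```bash
python3 - <<'E'
from h import *
plan([540.5,-313,160],1.8,1);s=grab("side","s24")
a=cv2.resize(s[20:140,230:370,::-1],None,fx=5,fy=5);cv2.imwrite("pics/s24z.png",a)
E
```

```text
t 46.25 tcp [ 540.4 -312.3  157.5] yaw 1.7 tilt 0.2 w 1.001 F [-0.6  0.1  0.7]
[0, 1, -3] [-0.2, 0.1, -0.1]
```

View pics/s24z.png

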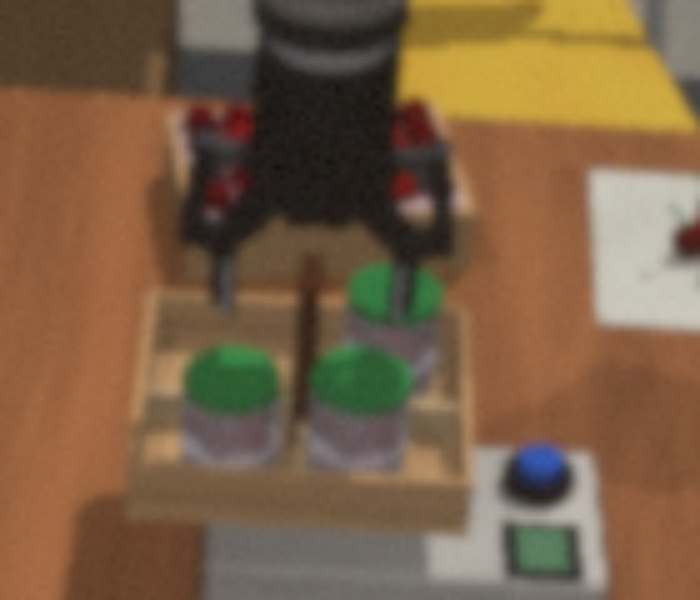

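Request:
apply_moves(
  increments=[
    [0,1,-2,0,0,0,0],
    [0,0,0,0,0,0,0.2],
    [0,0,0,0,0,0,0.4],
    [0,0,0,0,0,0,0.6],
    [0,0,0,0,0,0,0.8],
    [0,0,0,0,0,0,1],
    [0,0,0,0,0,0,1],
    [0,0,0,0,0,0,1],
  ],
  grip_force=110,
)

```text
t: 47.3
eef_pos: [0.5411, -0.3136, 0.1604]
tool_rot: [-0.001, 1.0, 0.015, -0.0]
contact_force: [0.4, -0.4, -0.5]
gripper_width: 0.122
```

```bash
python3 - <<'E'
from h import *
go();t=grab("top","t25");cups()
E
```

```text
t 47.3 tcp [ 541.1 -313.6  160.4] yaw 1.7 tilt 0.14 w 0.122 F [ 0.4 -0.4 -0.5]
lid top px [380. 223.] 279 world [ 498.9 -284.4  150. ] gap 0.2 onz64 [ 500.5 -307.9]
```

Request:
apply_moves(
  increments=[
    [0,0,-3,0,0,0,1],
    [0,0,-6,0,0,0,1],
    [0,0,-10,0,0,0,1],
    [0,0,-12,0,0,0,1],
    [0,0,-14,0,0,0,1],
    [0,0,-14,0,0,0,1],
    [0,-2,-10,0,0,0,1],
    [0,-5,-5,0,0,0,1],
  ],
)

```text
t: 48.45
eef_pos: [0.539, -0.3059, 0.2379]
tool_rot: [-0.002, 1.0, 0.014, -0.002]
contact_force: [-0.3, 0.0, -6.3]
gripper_width: 0.123
```

```bash
cat >> h.py <<'E'
def rackT(bx,by=0,gy=4.2,h=75.4,dn=0,C=(534,311,78),psi=6.2,s=.24):
    p=np.radians(psi);u=np.array([np.cos(s)*np.cos(p),np.cos(s)*np.sin(p),np.sin(s)]);v=np.array([-np.sin(p),np.cos(p),0]);n=np.cross(u,v)
    return np.array(C)+u*bx+v*(by+gy)+n*(h+dn)
E
python3 - <<'E'
from h import *
p=rackT(-18);print(p, rackT(-18,dn=60))
grab("side","s26");plan([p[0]+10,p[1],240],6.2,26)
E
```

```text
[498.34663714 311.35151581 146.96023603] [484.16789942 309.81121198 205.24051452]
t 48.5 tcp [ 539.4 -304.9  238.2] yaw 1.7 tilt 0.37 w 0.119 F [ 0.5 -0.  -5.2]
[-1, -24, 0] [-0.0, 0.0, -0.2]
[0, -24, 0] [-0.0, 0.0, -0.2]
[0, -24, 0] [-0.0, 0.0, -0.2]
[0, -24, 0] [-0.0, 0.0, -0.2]
[0, -24, 0] [-0.0, 0.0, -0.2]
[0, -24, 0] [-0.0, 0.0, -0.2]
[0, -24, 0] [-0.0, 0.0, -0.2]
[0, -24, 0] [-0.0, 0.0, -0.2]
[0, -24, 0] [-0.0, 0.0, -0.2]
[0, -24, 0] [-0.0, 0.0, -0.2]
[0, -24, 0] [-0.0, 0.0, -0.2]
[0, -24, 0] [-0.0, 0.0, -0.2]
[0, -24, 0] [-0.0, 0.0, -0.2]
[0, -24, 0] [-0.0, 0.0, -0.2]
[1, -24, 0] [-0.0, 0.0, -0.2]
[1, -24, 0] [-0.0, 0.0, -0.2]
[1, -24, 0] [-0.0, 0.0, -0.2]
[1, -24, 0] [-0.0, 0.0, -0.2]
[1, -24, 0] [-0.0, 0.0, -0.2]
[1, -24, 0] [-0.0, 0.0, -0.2]
[1, -24, 0] [-0.0, 0.0, -0.2]
[1, -24, 0] [-0.0, 0.0, -0.2]
[1, -24, 0] [-0.0, 0.0, -0.2]
[1, -24, 0] [-0.0, 0.0, -0.2]
[1, -24, 0] [-0.0, 0.0, -0.2]
[1, -24, 0] [-0.0, 0.0, -0.2]
```

View pics/s26.png

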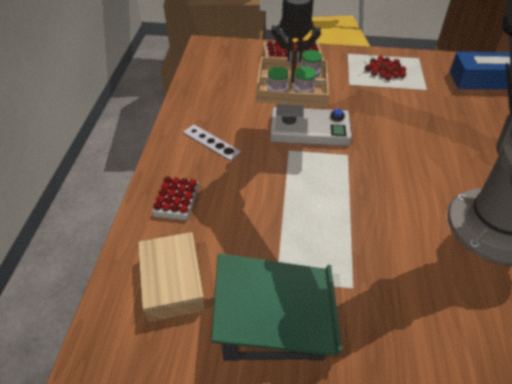

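Request:
apply_moves(
  increments=[
    [0,-10,0,0,0,0,1],
    [0,-15,0,0,0,0,1],
    [0,-20,0,0,0,-0.1,1],
    [0,-24,0,0,0,-0.2,1],
    [0,-24,0,0,0,-0.2,1],
    [0,-24,0,0,0,-0.2,1],
    [0,-24,0,0,0,-0.2,1],
    [0,-24,0,0,0,-0.2,1],
  ],
)

```text
t: 49.5
eef_pos: [0.5302, -0.1276, 0.2358]
tool_rot: [-0.004, 1.0, 0.026, -0.005]
contact_force: [0.7, 0.9, -6.4]
gripper_width: 0.119
```

Request:
apply_moves(
  increments=[
    [0,-24,0,0,0,-0.2,1],
    [0,-24,0,0,0,-0.2,1],
    [0,-24,0,0,0,-0.2,1],
    [0,-24,0,0,0,-0.2,1],
    [0,-24,0,0,0,-0.2,1],
    [0,-24,0,0,0,-0.2,1],
    [0,-24,0,0,0,-0.2,1],
    [0,-24,0,0,0,-0.2,1],
  ],
)

```text
t: 50.5
eef_pos: [0.5105, 0.0787, 0.2349]
tool_rot: [-0.006, 0.999, 0.044, -0.008]
contact_force: [0.1, 0.0, -6.2]
gripper_width: 0.121
```

```bash
python3 - <<'E'
from h import *
plan([505,311,240],6.2,12)
E
```

```text
t 50.5 tcp [510.5  78.7 234.9] yaw 5.0 tilt 1.15 w 0.121 F [ 0.1  0.  -6.2]
[1, -19, 0] [-0.1, 0.1, -0.1]
[1, -19, 0] [-0.1, 0.1, -0.1]
[1, -19, 0] [-0.1, 0.1, -0.1]
[1, -19, 0] [-0.1, 0.1, -0.1]
[1, -19, 0] [-0.1, 0.1, -0.1]
[1, -19, 0] [-0.1, 0.1, -0.1]
[1, -19, 0] [-0.1, 0.1, -0.1]
[1, -19, 0] [-0.1, 0.1, -0.1]
[2, -19, 0] [-0.1, 0.1, -0.1]
[2, -19, 0] [-0.1, 0.1, -0.1]
[2, -19, 0] [-0.1, 0.1, -0.1]
[2, -19, 0] [-0.1, 0.1, -0.1]
```

Request:
apply_moves(
  increments=[
    [1,-24,0,-0.1,0.1,-0.1,1],
    [1,-24,0,-0.1,0.1,-0.1,1],
    [1,-24,0,-0.1,0.1,-0.1,1],
    [1,-24,0,-0.1,0.1,-0.1,1],
    [2,-24,0,-0.1,0.1,-0.1,1],
    [2,-24,0,-0.1,0.1,-0.1,1],
    [2,-22,0,-0.1,0.1,-0.1,1],
    [2,-18,0,-0.1,0.1,-0.1,1],
  ],
)

```text
t: 51.5
eef_pos: [0.4959, 0.2748, 0.2329]
tool_rot: [0.002, 0.998, 0.055, -0.004]
contact_force: [-0.1, -0.6, -6.2]
gripper_width: 0.121
```

Request:
apply_moves(
  increments=[
    [2,-14,0,-0.1,0.1,-0.1,1],
    [1,-9,0,-0.1,0.1,-0.1,1],
    [1,-4,0,-0.1,0.1,0,1],
    [0,0,0,0,0,0,1],
    [0,0,0,0,0,0,1],
    [0,0,0,0,0,0,1],
    [0,0,0,0,0,0,1],
    [0,0,0,0,0,0,1],
  ],
)

```text
t: 52.5
eef_pos: [0.4973, 0.302, 0.2324]
tool_rot: [0.005, 0.998, 0.056, -0.002]
contact_force: [-0.4, -0.0, -5.0]
gripper_width: 0.123
```

```bash
python3 - <<'E'
from h import *
p=rackT(-18,dn=70);print(p)
plan(p,n=14,Rt=RtT(6.2,np.degrees(.24)));grab("side","s27");grab("top","t27")
E
```

```text
[481.80477647 309.55449468 214.95389427]
t 52.5 tcp [497.3 302.  232.4] yaw 6.4 tilt 0.65 w 0.123 F [-0.4 -0.  -5. ]
[-1, -1, 1] [0.0, 1.0, 0.0]
[-1, -1, 1] [0.0, 1.0, 0.0]
[-1, -1, 1] [0.0, 1.0, 0.0]
[-1, -1, 1] [0.0, 1.0, 0.0]
[-1, -1, 1] [0.0, 1.0, 0.0]
[-1, -1, 1] [0.0, 1.0, 0.0]
[-1, -1, 1] [0.0, 1.0, 0.0]
[-1, -1, 1] [0.0, 1.0, 0.0]
[-1, -1, 1] [0.0, 1.0, 0.0]
[-1, -1, 1] [0.0, 1.0, 0.0]
[-1, -1, 1] [0.0, 1.0, 0.0]
[-1, -1, 1] [0.0, 1.0, 0.0]
[-1, -1, 1] [0.0, 1.0, 0.0]
[-1, -1, 1] [0.0, 1.0, 0.0]
```

View pics/s27.png

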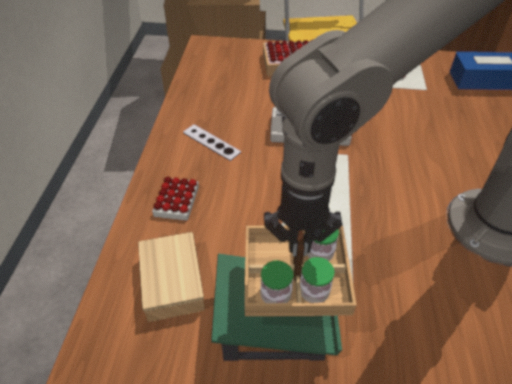

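View pics/t27.png

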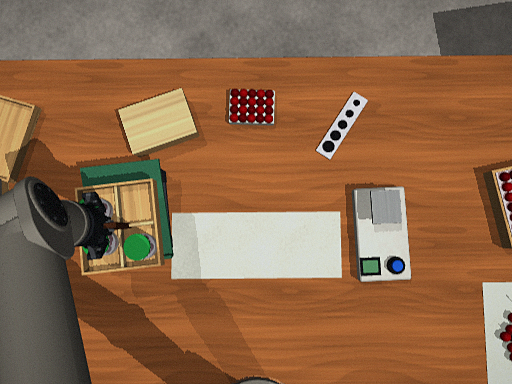

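Request:
apply_moves(
  increments=[
    [-1,-1,1,0,0.5,0,1],
    [-1,-1,1,0,0.9,0,1],
    [-1,-1,1,0,1.1,0,1],
    [-1,-1,1,0,1.1,0,1],
    [-1,-1,1,0,1.1,0,1],
    [-1,-1,1,0,1.1,0,1],
    [-1,-1,1,0,1.1,0,1],
    [-1,-1,1,0,1.1,0,1],
  ],
)

```text
t: 53.6
eef_pos: [0.4876, 0.3096, 0.2233]
tool_rot: [0.001, 0.996, 0.056, 0.072]
contact_force: [0.2, 0.2, -6.6]
gripper_width: 0.128
```

```bash
python3 - <<'E'
from h import *
p=rackT(-18,dn=60)
plan(p,n=7,Rt=RtT(6.2,np.degrees(.24)))
E
```

```text
t 53.6 tcp [487.6 309.6 223.3] yaw 6.5 tilt 8.3 w 0.128 F [ 0.2  0.2 -6.6]
[-1, 0, 2] [0.1, 0.8, 0.0]
[-1, 0, 2] [0.1, 0.8, 0.0]
[-1, 0, 2] [0.1, 0.8, 0.0]
[-1, 0, 2] [0.1, 0.8, 0.0]
[-1, 0, 2] [0.1, 0.8, 0.0]
[-1, 0, 2] [0.1, 0.8, 0.0]
[-1, 0, 2] [0.1, 0.8, 0.0]
```

Request:
apply_moves(
  increments=[
    [-1,0,2,0.1,0.9,0,1],
    [-1,0,2,0.1,0.9,0,1],
    [-1,0,2,0.1,0.9,0,1],
    [-1,0,2,0.1,0.9,0,1],
    [-1,0,2,0.1,0.8,0,1],
    [-1,0,2,0,0.6,0,1],
    [0,0,2,0,0.3,0,1],
    [0,0,0,0,0,0,1],
  ],
)

```text
t: 54.6
eef_pos: [0.4835, 0.3088, 0.207]
tool_rot: [-0.006, 0.991, 0.056, 0.121]
contact_force: [-0.7, 1.7, -6.0]
gripper_width: 0.124
```

```bash
python3 - <<'E'
from h import *
p=rackT(-18,dn=15)
plan(p,n=6,Rt=RtT(6.2,np.degrees(.24)));grab("side","s28");grab("top","t28")
E
```

```text
t 54.6 tcp [483.5 308.8 207. ] yaw 6.5 tilt 13.89 w 0.124 F [-0.7  1.7 -6. ]
[0, 0, 8] [0.0, -0.0, 0.1]
[0, 0, 8] [0.0, -0.0, 0.1]
[0, 0, 8] [0.0, -0.0, 0.1]
[0, 0, 8] [0.0, -0.0, 0.1]
[0, 0, 8] [0.0, -0.0, 0.1]
[0, 0, 8] [0.0, -0.0, 0.1]
```

View pics/s28.png

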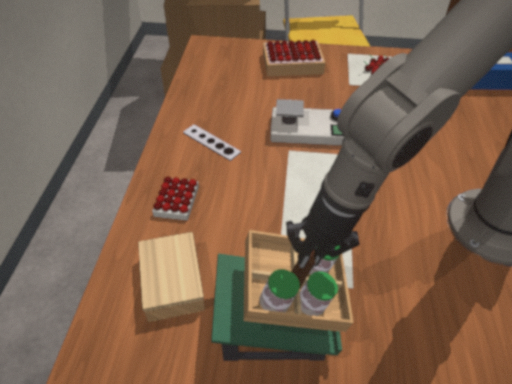

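View pics/t28.png

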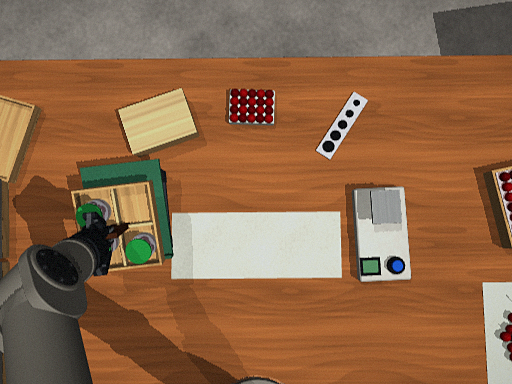

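Request:
apply_moves(
  increments=[
    [1,0,5,0,0,0,1],
    [1,0,8,0,0,0,1],
    [1,0,8,0,0,0,1],
    [1,0,8,0,0,0,1],
    [0,0,8,0,0,0,1],
    [0,0,5,0,0,0,1],
    [0,0,2,0,0,0,1],
    [0,0,0,0,0,0,1],
  ],
)

```text
t: 55.7
eef_pos: [0.4995, 0.3105, 0.162]
tool_rot: [-0.006, 0.991, 0.056, 0.121]
contact_force: [0.4, -0.4, -6.1]
gripper_width: 0.121
```

```bash
python3 - <<'E'
from h import *
p=rackT(-14,dn=0)
plan(p,n=1,Rt=RtT(6.2,np.degrees(.24)));s=grab("side","s29");t=grab("top","t29")
cv2.imwrite("pics/s29z.png",cv2.resize(s[215:370,200:370,::-1],None,fx=3.8,fy=3.8,interpolation=cv2.INTER_CUBIC))
cv2.imwrite("pics/t29z.png",cv2.resize(t[150:280,60:190,::-1],None,fx=4.4,fy=4.4,interpolation=cv2.INTER_CUBIC))
E
```

```text
t 55.7 tcp [499.5 310.5 162. ] yaw 6.5 tilt 13.88 w 0.121 F [ 0.4 -0.4 -6.1]
[-1, -1, 14] [0.1, -0.1, 0.3]
```

View pics/s29z.png

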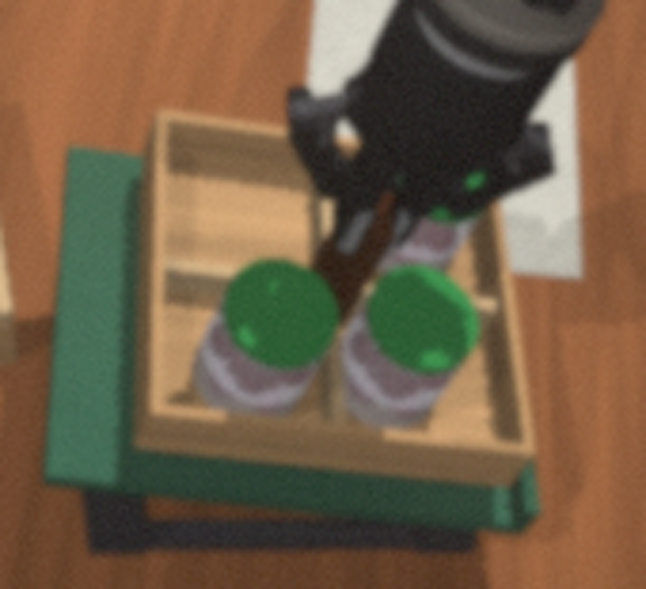

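View pics/t29z.png

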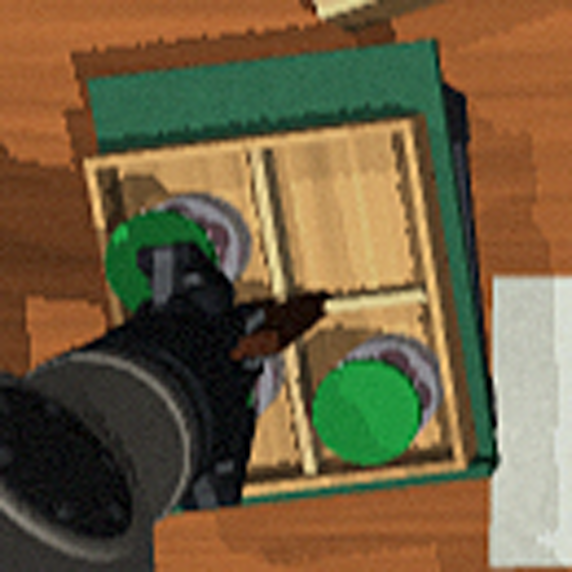

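```bash
cat >> h.py <<'E'
def onbed(uv,h,C=(534,311,78),psi=6.2,s=.24):
    p=np.radians(psi);u=np.array([np.cos(s)*np.cos(p),np.cos(s)*np.sin(p),np.sin(s)]);v=np.array([-np.sin(p),np.cos(p),0]);n=np.cross(u,v)
    C=np.array(C)/1e3+n*h/1e3;o,d=ray("top",uv);P=o+d*((C-o)@n)/(d@n);return np.array([(P-C)@u,(P-C)@v])*1e3
E
python3 - <<'E'
from h import *
T=lambda u,v:((u+.5)/4.4-.5+60,(v+.5)/4.4-.5+150)
P=[onbed(T(*q),50) for q in((85,157),(420,118),(470,467))]
print("tray",np.round(P,1),"c",(P[0]+P[2])/2, np.degrees(np.arctan2(*(P[1]-P[2])[::-1])))
for q in((87,80),(437,40)): print("bed far",onbed(T(*q),0))
K=lambda u,v:((u+.5)/4.5-.5+70,(v+.5)/4.5-.5+150)
for q in((45,82),(402,41)): print("bed far0",onbed(K(*q),0))
for q in((118,503),(463,463)): print("lip inner top?",onbed(K(*q),16))
E
```

```text
tray [[  81.4   84.5]
 [  81.3  -91.4]
 [-108.5  -89.8]] c [-13.54034556  -2.63103142] -0.509868152804255
bed far [118.77056282  96.18722317]
bed far [118.25771725 -95.64404375]
bed far0 [118.61835128  95.67250466]
bed far0 [118.21224042 -95.66771244]
lip inner top? [-111.12806768   90.45067584]
lip inner top? [-111.5362067   -97.81565337]
```

Request:
apply_moves(
  increments=[
    [0,0,2,0,0,0,1],
    [-1,0,3,0,0,0,1],
    [-1,0,3,0,0,0,1],
    [0,0,2,0,0,0,1],
    [0,0,2,0,0,0,1],
    [0,0,1,0,0,0,1],
    [0,0,0,0,0,0,1],
    [0,0,0,0,0,0,1],
  ],
)

```text
t: 56.8
eef_pos: [0.5009, 0.3111, 0.1488]
tool_rot: [-0.006, 0.991, 0.056, 0.121]
contact_force: [-0.0, 0.2, -6.1]
gripper_width: 0.121
```

```bash
python3 - <<'E'
from h import *
plan(rackT(-14),n=1,Rt=RtT(6.2,np.degrees(.24)))
E
```

```text
t 56.8 tcp [500.9 311.1 148.8] yaw 6.5 tilt 13.94 w 0.121 F [-0.   0.2 -6.1]
[1, -1, 1] [0.0, -0.2, 0.3]
```

Request:
apply_moves(
  increments=[
    [0,0,1,0,0,0,1],
    [0,0,1,0,0,0,1],
    [0,0,0,0,0,0,1],
    [0,0,0,0,0,0,1],
    [0,0,0,0,0,0,1],
    [0,0,0,0,0,0,1],
    [0,0,0,0,0,0,1],
    [0,0,0,0,0,0,1],
  ],
)

```text
t: 57.8
eef_pos: [0.5017, 0.3113, 0.1474]
tool_rot: [-0.007, 0.991, 0.056, 0.121]
contact_force: [-0.9, -0.5, -4.7]
gripper_width: 0.124
```

Request:
apply_moves(
  increments=[
    [0,0,1,0,0,0,1],
    [0,0,1,0,0,0,1],
    [0,0,0,0,0,0,1],
    [0,0,0,0,0,0,1],
    [0,0,0,0,0,0,1],
    [0,0,0,0,0,0,1],
    [0,0,0,0,0,0,1],
    [0,0,0,0,0,0,1],
  ],
)

```text
t: 58.8
eef_pos: [0.502, 0.3113, 0.1472]
tool_rot: [-0.007, 0.991, 0.056, 0.121]
contact_force: [-1.2, -0.6, -1.9]
gripper_width: 0.122
```

Request:
apply_moves(
  increments=[
    [0,0,1,0,0,0,1],
    [0,0,1,0,0,0,1],
    [0,0,1,0,0,0,1],
    [0,0,0,0,0,0,1],
    [0,0,0,0,0,0,1],
    [0,0,0,0,0,0,1],
    [0,0,0,0,0,0,1],
    [0,0,0,0,0,0,1],
  ],
)

```text
t: 59.8
eef_pos: [0.502, 0.3113, 0.1472]
tool_rot: [-0.007, 0.991, 0.056, 0.12]
contact_force: [-1.6, -1.9, -0.6]
gripper_width: 0.121
```

```bash
python3 - <<'E'
from h import *
plan(rackT(-14),n=1,Rt=RtT(6.2,np.degrees(.24)));s=grab("side","s30");t=grab("top","t30")
cv2.imwrite("pics/s30z.png",cv2.resize(s[215:370,200:370,::-1],None,fx=3.8,fy=3.8,interpolation=cv2.INTER_CUBIC))
cv2.imwrite("pics/t30z.png",cv2.resize(t[150:280,60:190,::-1],None,fx=4.4,fy=4.4,interpolation=cv2.INTER_CUBIC))
E
```

```text
t 59.8 tcp [502.  311.3 147.2] yaw 6.4 tilt 13.84 w 0.121 F [-1.6 -1.9 -0.6]
[0, 0, -1] [-0.1, -0.1, 0.2]
```

View pics/s30z.png

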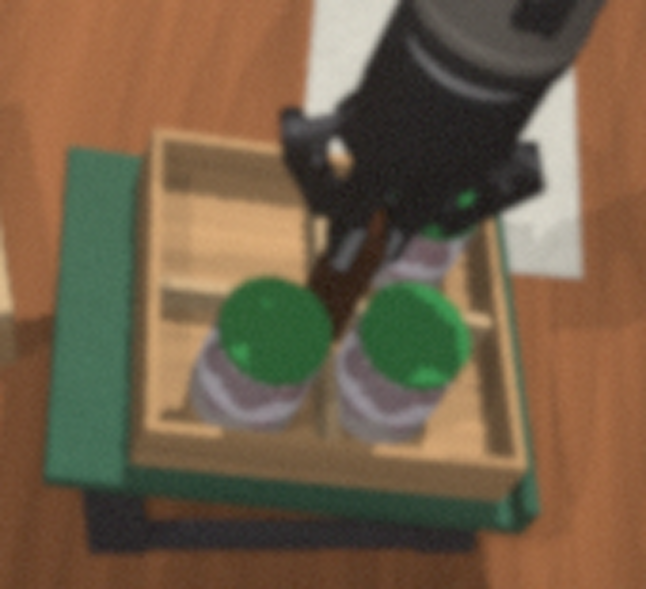

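View pics/t30z.png

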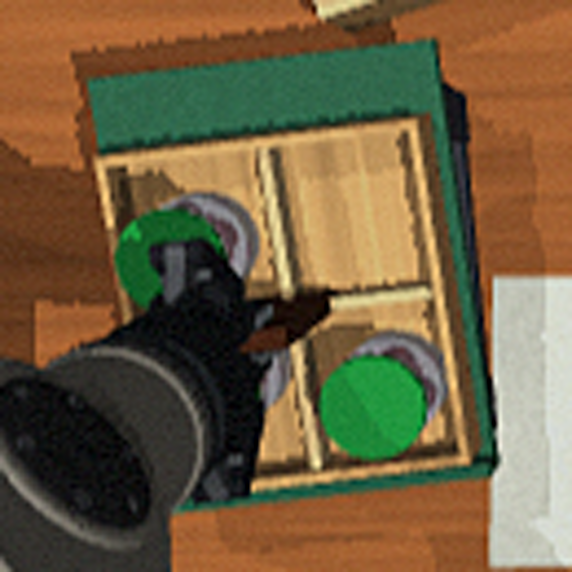

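```bash
python3 - <<'E'
from h import *
T=lambda u,v:((u+.5)/4.4-.5+60,(v+.5)/4.4-.5+150)
P=[onbed(T(*q),36) for q in((97,157),(428,117),(473,463))]
print("tray",np.round(P,1),"c",(P[0]+P[2])/2, np.degrees(np.arctan2(*(P[1]-P[2])[::-1])))
E
```

```text
tray [[  79.5   83.9]
 [  80.1  -92.5]
 [-110.3  -88.5]] c [-15.42249108  -2.30019699] -1.2146701881075201
```

Request:
apply_moves(
  increments=[
    [0,0,0,0,0,0,0.9],
    [0,0,0,0,0,0,0.75],
    [0,0,0,0,0,0,0.65],
    [0,0,0,0,0,0,0.5],
    [0,0,0,0,0,0,0.3],
    [0,0,0,0,0,0,0],
    [0,0,0,0,0,0,-0.4],
    [0,0,0,0,0,0,-0.7],
  ],
)

```text
t: 60.9
eef_pos: [0.5048, 0.3133, 0.1492]
tool_rot: [-0.01, 0.991, 0.056, 0.123]
contact_force: [0.3, 0.2, -0.1]
gripper_width: 0.85
```

```bash
python3 - <<'E'
from h import *
go();s=grab("side","s31");t=grab("top","t31")
cv2.imwrite("pics/s31z.png",cv2.resize(s[215:370,200:370,::-1],None,fx=3.8,fy=3.8,interpolation=cv2.INTER_CUBIC))
E
```

```text
t 60.9 tcp [504.8 313.3 149.2] yaw 6.4 tilt 14.21 w 0.85 F [ 0.3  0.2 -0.1]
```

View pics/s31z.png

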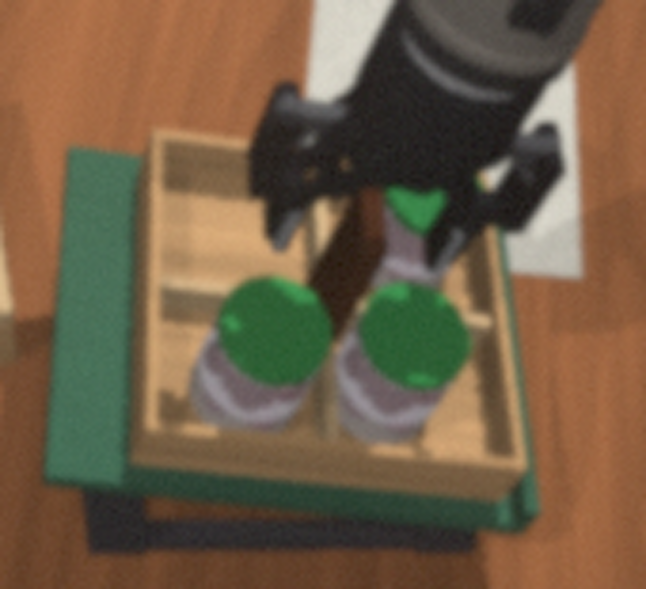

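Released, tray holding. Withdraw along the tool axis, then clear away.

Request:
apply_moves(
  increments=[
    [0,0,-6,0,0,0,-0.8],
    [0,0,-14,0,0,0,-0.8],
    [0,0,-25,0,0,0,-0.8],
    [0,0,-30,0,0,0,-0.8],
    [0,0,-30,0,0,0,-0.8],
    [0,0,-20,0,0,0,-0.8],
    [0,30,0,0,-1,0,-0.8],
    [0,40,0,0,-1,0,-0.8],
  ],
)

```text
t: 62.0
eef_pos: [0.4802, 0.2414, 0.2805]
tool_rot: [-0.011, 0.992, 0.058, 0.108]
contact_force: [1.1, 0.1, 0.2]
gripper_width: 0.9
```

Request:
apply_moves(
  increments=[
    [0,45,0,0,-2,0,-0.8],
    [0,45,0,0,-2,0,-0.8],
    [0,45,0,0,-2,0,-0.8],
    [0,45,0,0,-2,0,-0.8],
    [0,40,0,0,-1,0,-0.8],
    [0,20,0,0,0,0,-0.8],
    [0,0,0,0,0,0,-0.8],
    [0,0,0,0,0,0,-0.8],
  ],
)

```text
t: 63.0
eef_pos: [0.5087, -0.0065, 0.2855]
tool_rot: [-0.011, 0.998, 0.058, 0.031]
contact_force: [0.1, -0.1, -0.7]
gripper_width: 0.9
```

```bash
python3 - <<'E'
from h import *
go();s=grab("side","s32");t=grab("top","t32")
cv2.imwrite("pics/s32z.png",cv2.resize(s[215:370,200:370,::-1],None,fx=3.8,fy=3.8,interpolation=cv2.INTER_CUBIC))
cv2.imwrite("pics/t32z.png",cv2.resize(t[150:280,60:190,::-1],None,fx=4.4,fy=4.4,interpolation=cv2.INTER_CUBIC))
E
```

```text
t 63.0 tcp [508.7  -6.5 285.5] yaw 6.6 tilt 3.78 w 0.9 F [ 0.1 -0.1 -0.7]
```

View pics/t32z.png

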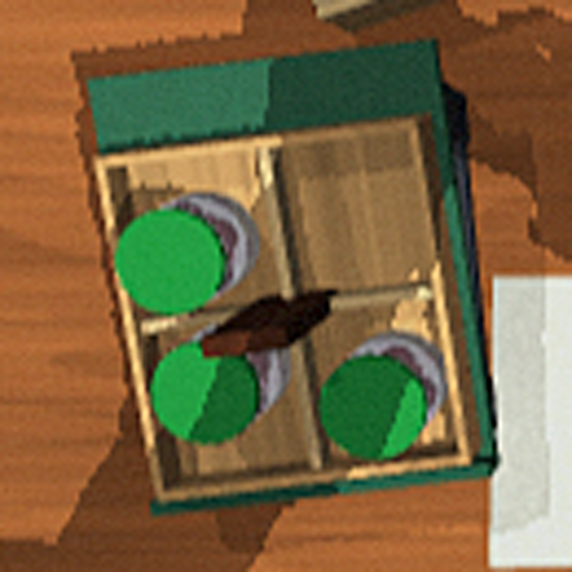

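View pics/s32.png

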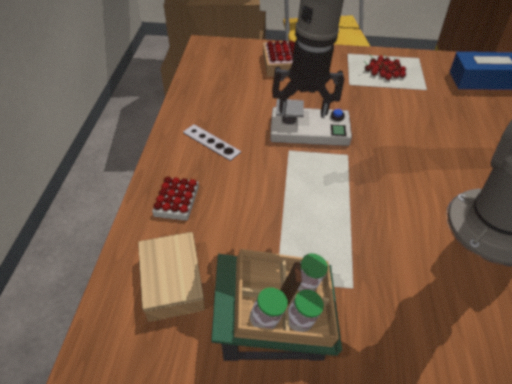

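```bash
python3 - <<'E'
from h import *
T=lambda u,v:((u+.5)/4.4-.5+60,(v+.5)/4.4-.5+150)
P=np.array([onbed(T(*q),36) for q in((97,157),(428,117),(473,465),(160,502))])
print(P.round(1),P.mean(0))
for q in((168,260),(205,393),(373,406)): print("lid",onbed(T(*q),70))
print(bot.hand_in())
E
```

```text
[[  79.5   83.9]
 [  80.1  -92.5]
 [-111.4  -88.3]
 [-111.5   83.2]] [-15.82578455  -3.45098749]
lid [25.21864479 43.63729619]
lid [-46.74221012  36.54026491]
lid [-64.16552834 -48.96543201]
the job is handed in; nothing more can be done
None
```

The job is handed in at about 63 s of the 192 s allowed. The interface gave no verdict, so the checks below are my own measurements.

**What I did:** Only three cups were on the table. I put each in its own compartment, carried the tray level to the scale, released it there and pressed the blue button. I then carried the tray to the rack, tilted it to the slope only once it was over the rack, set it down and moved the arm clear.

**Last checks:**
- **On the scale:** the tray was within about 1 mm of the plate's centre, from the top view. The pictures after the press showed the tray still in place.
- **Button:** it reached a hard stop at about 64 N finger force. The feel and the travel fit a full press, but I could not read the button's joint directly. 64 N was harder than it needed.
- **On the rack:** tray origin at bed x ≈ -16 mm, y ≈ -3 mm, which leaves about 7 mm to the lip. It is square to within about 1.5° and released. All three lids read at cup-top positions inside their compartments.
- **Other things on the table:** the gauge, gift box and white cherry tray look unmoved in the final picture.

**Disagreements:**
- The side camera read heights up to about 10 mm low; the white sheet on the table came out at 0 to -11 mm. I therefore took positions from the top camera, using the heights given in the task, and confirmed the set-downs by contact force.
- One cup was pressed onto the tray floor with about 24 N while being placed. It did no visible harm.

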